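# Refit the face plate on the tilted positioner

## Task

Put the large slotted face plate back on the tilted spindle of the turning positioner, boss outwards: turn it on the spindle until its keyway drops over the key and it sits fully home against the shoulder. Then slip the clamp collar over the spindle nose, down flat against the plate's boss, ready for tightening. Leave the small plate, the brassware and the tools on the bench as they lie.

Things in the scene. Friction and masses are not known exactly. Their poses are not given: they have to be found in the camera images.
- positioner: The turning positioner, a grey bench machine fixed to the bench: base 200 x 160 mm, a motor head between two cheeks about 150 mm high, speed box at the back. Origin: centre of the base's underside; its front (-x) faces roughly the robot. The head leans 23 to 40 degrees towards that front. Worm drives: neither head nor spindle yields to the hand.
- shoulder (a point): Centre of the spindle's shoulder face, a flange 64 mm in diameter, 170 to 180 mm above the bench. z: along the leaning spindle, outwards; x: towards the key. The spindle is a steel shaft 24 mm in diameter, straight to z = 64 mm, then tapering to 15 mm diameter at its end, z = 70 mm.
- key_end (a point): Outer end of the key, middle of its top edge: the key is a bar 8 mm wide lying along the shaft from the shoulder to z = 28 mm, its top 16 mm from the axis (4 mm proud of the shaft). Above it the shaft is plain and round. Axes as the shoulder's: x points from the axis to the key.
- face_plate: Large face plate, bare grey alloy, 0.36 to 0.56 kg, on the bench, boss up: disc 120 mm in diameter, 10 mm thick, three 8 mm slots open at the rim; round boss 48 mm in diameter up to z = 42 mm. Bore 26 mm right through, with a keyway 10 mm wide and full length towards x, its floor 17.5 mm from the axis. Origin: centre of the underside, z towards the boss.
- collar: Clamp collar for the spindle nose: a dark steel ring 40 mm outside, 26 mm bore, 20 mm high, 0.1 kg, lying flat on the bench; no key, fits any way round and either way up. Origin: centre of the underside.
- collar_mid (a point): Centre of the clamp collar, halfway up its bore (10 mm above its underside); same axes as the collar.
- small_plate: Bystander: a smaller plain plate of the same metal, disc 90 mm in diameter and 8 mm thick, boss 36 mm in diameter to 34 mm height, bore 16 mm without keyway: it does not fit. Lies on the bench, boss up. Origin: centre of the underside.
- brass_pot: Bystander: small open brass pot, 64 mm in diameter, 70 mm high. Origin: centre of the underside.
- hammer: Bystander: hammer lying in front of the positioner, 280 mm long, 26 mm high. Origin near the middle of its handle's length.
- brass_tap: Bystander: samovar tap of brass lying at the back left, 60 mm long, 50 mm high. Origin under its middle.
- rasp: Bystander: flat rasp with wooden handle, 275 mm long, 24 mm high, lying at the back right. Origin near its middle.
Things that resemble listed ones, but are neither listed nor needed, are in the scene too. Of the things shaped like the collar, the steel one is meant. Leave any turquoise look-alike of the face_plate alone.

How it is judged (in metres and radians):
On the way, in this order (a step that is already met when the one before it is completed fails the run):
1. the face plate is home on the key, against the shoulder (x of face_plate in the frame of shoulder between -0.0025 and 0.0025 m and y of face_plate in the frame of shoulder between -0.0025 and 0.0025 m and z of face_plate in the frame of shoulder between -0.003 and 0.003 m and angle between the z axis of face_plate and the z axis of shoulder, either way round below 0.07 rad), for 0.2 s.
2. the clamp collar is on the nose, down against the boss (all of step 1 and x of collar_mid in the frame of shoulder between -0.0025 and 0.0025 m and y of collar_mid in the frame of shoulder between -0.0025 and 0.0025 m and z of collar_mid in the frame of shoulder between 0.047 and 0.056 m and angle between the z axis of collar and the z axis of shoulder, either way round below 0.12 rad), for 0.2 s.
At the end, for the whole second after the job is handed in: Face plate boss outwards on the spindle, underside within 3 mm of the shoulder, bore within 2.5 mm (x and y) of the axis and 4 degrees of parallel; collar above it, its middle 47 to 56 mm from the shoulder (52 is flush on the boss), within 2.5 mm and 7 degrees; both released and at rest (all of step 2 and linear speed of each of face_plate, collar below 0.02 m/s); the robot touches nothing.
It fails at once if the small plate is pushed more than 30 mm from its place (distance of small_plate from where it was at the start of the episode above 0.03 m).
It fails at once if the brass pot is pushed more than 30 mm from its place or tipped over (distance of brass_pot from where it was at the start of the episode above 0.03 m or angle between brass_pot's own z axis and vertical above 0.7 rad).
It fails at once if the hammer, rasp or brass tap is pushed more than 30 mm from its place (distance of any of hammer, rasp, brass_tap from where it was at the start of the episode above 0.03 m).
It also fails if it takes over 72 s, if anything falls off the work surface, if the arm or the gripper's body presses on something with over 40 N, if the wrist force passes 120 N, or if a joint passes its speed limit or range.

## Robot

A 6-joint arm with a two-finger parallel gripper is mounted at the origin on the work surface. World frame = base frame: x ahead of the robot, y to its left, z up, the work surface at z = 0. Lengths are in m, angles in degrees, forces in N, time in s.
With the tool pointing down it reaches from about 0.25 to 0.85 m from the base axis. Payload 12.5 kg.
Tool frame: the origin (TCP) lies between the finger pads; the fingertips stand ahead of it and the grasp point (between the pads) lies 5 mm behind it (bot.nose_length is the z of the fingertips in the tool frame, in m); z points along the fingers, x is the direction in which the jaws open and shut, and the axes are right-handed (so a half turn about z gives the same grasp; the last joint's range is limited). The gripper opens to 93 mm and grips with 3 to 60 N. Pads are 15 mm wide; open, the fingers measure 128 mm over their backs; the gripper's body (75 mm by 188 mm) begins 65 mm behind the grasp point.
Start: joints at [-71.826, 20.094, 94.641, -0, 65.266, -4.847], TCP at [0.215, -0.506, 0.2] pointing down, gripper open.
Joint ranges: [-157.81, 157.81], [-45, 120.19], [0.68, 151.7], [-89.99, 269.99], [4.06, 180], [-164.3, 164.3]. Speed limits (degrees/s): [127.2, 127.2, 159.86, 180, 180, 180].

## Interface

Orientations are given as a 3x3 rotation matrix whose columns are the frame's x, y, z axes.
In Python, from bench import bot gives the robot as it stands.
- The arm moves only by the tool carry_out, never from a script. Its argument "series" is a list of rows, each a list of 5 numbers: the shift along the tool's x, y, z in m, then the turn about the tool's z in degrees, then the opening, from 0 (shut) to 1 (fully open). In form: [[dx, dy, dz, turn, grip], ...]. A call has 1 to 12 rows; each row shifts and turns the commanded pose from where the row before left it, along the tool's axes as they then stand; what a row does not reach is not made up. A row lasts 1/12 s, in which the tool goes at most 41.7 mm and 7.16 degrees, less where a joint would pass 70% of its speed; a pose out of reach is approached as far as the arm can. A call with a gripper value outside its range is refused whole. The fingers move at their own pace and stop on an object; "newtons" is the grip in N (left out, the last holds). Time passes only in rows, so rows that do not move let the fingers close. It gives the time, the measured TCP pose, the force and the opening at its end, in the units of the state.
- bot.read_state(): the state, without advancing time (a new reading comes with each control period).
- bot.read_camera(name): name is "scene" or "top" or "wrist"; returns a dict with "color" (480x640x3 uint8, red, green, blue), "z_map" (480x640 float32, m along the optical axis (not along the pixel's ray), 0 where there is no reading), "fov_y" (degrees; the focal length in pixels is half the picture's height over the tangent of half this angle, whatever the lens; pixels are square), "cx", "cy" (the principal point, pixels), "world_to_cam" (4x4, takes a point from world to camera coordinates). Camera axes: x right, y down, z forward; pixel columns grow to the right and rows downward; lengths in m; the calibration is good to about 2 mm. A picture is of the moment at which its call begins.
- bot.job_done(): hands the job in, once; it reports no verdict.
The state is a dict: "time_s": time; "joints": joint angles; "joint_vel": joint speeds; "joint_efforts": joint torques, N m; "tool_pos": TCP position; "ee_rot": TCP orientation; "force": force on the tool from outside, world axes, zero at the start; "ft_torque": the same for the moment, N m; "width": finger opening in m.
Only numpy, scipy, OpenCV 4.12 (cv2) and the standard library are available. Lean on these libraries where they do the work, as an engineer would, in place of code of your own. Each camera call takes 0.05 s, during which the arm holds its last target. There are 200 camera calls.

## Working session

There is one attempt and no reset: what is moved stays moved. The work goes in short steps, Python scripts to look and compute and a tool call to move; the robot and the scene stay as the last step left them, time stands still between calls to the robot, and variables do not carry over. Pictures are saved under pics/ and viewed, about 8 in all and at most 12, crops included, and the job is handed in when it is done.

Besides the shell and the picture viewer there is one more tool, called after "Request:" in YAML: its name, and indented under it one key for each argument. carry_out: Moves the arm, as the interface text tells. Its arguments: {"type":"object","properties":{"series":{"type":"array","items":{"type":"array","items":{"type":"number"}}},"newtons":{"type":"number"}},"required":["series"]}

```bash
mkdir -p pics; ls
cat > h.py <<'E'
import numpy as np, cv2
from bench import bot
def cam(n):
    c=bot.read_camera(n); f=240/np.tan(np.radians(c['fov_y']/2))
    z=c['z_map'].astype(float); v,u=np.mgrid[:480,:640]
    P=np.stack([(u-c['cx'])*z/f,(v-c['cy'])*z/f,z],-1)
    T=np.linalg.inv(c['world_to_cam']); W=P@T[:3,:3].T+T[:3,3]; W[z<=0]=np.nan
    c['W']=W; c['f']=f; np.savez('last_%s.npz'%n,W=W,color=c['color'],M=c['world_to_cam'],f=f,c=[c['cx'],c['cy']])
    return c
def save(img,name): cv2.imwrite('pics/'+name,img[...,::-1])
E
python3 - <<'E'
from h import *
s=bot.read_state(); print(s, bot.nose_length)
for n in ['scene','top']:
    c=cam(n); save(c['color'],n+'0.png'); print(n,c['fov_y'],np.linalg.inv(c['world_to_cam']).round(3))
E
```

```text
pics
{'time_s': 0.0, 'joints': array([-7.18244533e+01,  2.01226174e+01,  9.46771305e+01,  1.00867593e-04,
        6.52658181e+01, -4.84710337e+00]), 'joint_vel': array([-0.06075277,  0.10249543, -0.02761401,  0.01849091, -0.05209509,
        0.03677733]), 'joint_efforts': array([ 6.25215653e-04, -4.97323680e+01, -2.85256559e+01,  6.99484907e-02,
        2.56460882e-02, -1.23783248e-04]), 'tool_pos': array([ 0.21501187, -0.50583052,  0.19901669]), 'ee_rot': array([[ 3.91094109e-01, -9.20350624e-01, -3.55435209e-04],
       [-9.20349987e-01, -3.91094258e-01,  1.08774541e-03],
       [-1.14011584e-03, -9.82860311e-05, -9.99999345e-01]]), 'force': array([ 0.35999624, -0.19939808, -0.41813129]), 'ft_torque': array([ 0.01968802, -0.02636571,  0.01415772]), 'width': 0.09314135212968853} 0.014
scene 56.884088730945315 [[ 0.79   0.486 -0.374  0.916]
 [ 0.613 -0.637  0.467 -0.397]
 [-0.011 -0.598 -0.802  0.877]
 [ 0.     0.     0.     1.   ]]
top 49.99474733464141 [[ 0.028 -0.989  0.143  0.4  ]
 [-1.    -0.028  0.004  0.025]
 [ 0.    -0.143 -0.99   1.426]
 [ 0.     0.     0.     1.   ]]
```

```bash
python3 -c "
import bench;print([a for a in dir(bench.bot) if a[0]!='_'])"
```

```text
['MotionError', 'job_done', 'nose_length', 'read_camera', 'read_state']
```

View pics/scene0.png

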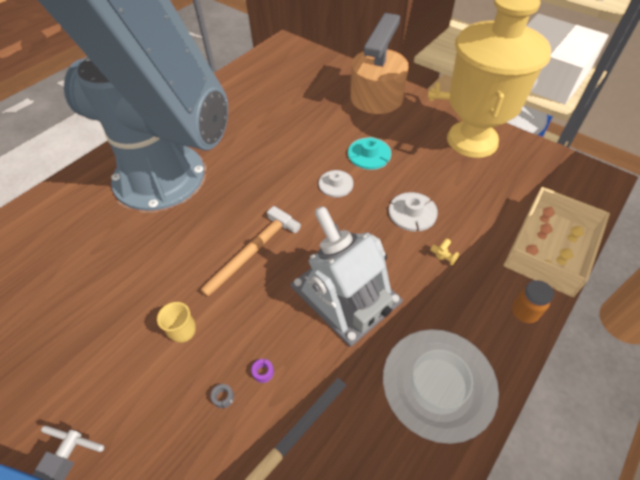

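View pics/top0.png

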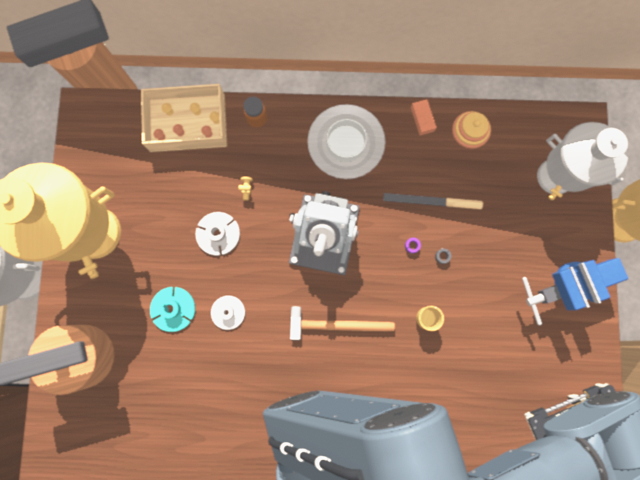

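Top view: the large grey slotted plate is at (217,234). The turquoise look-alike at (172,310) is excluded by colour, and (228,313) is the small plate. The steel ring is at (443,257) and the purple one at (413,245) is not meant. Spindle tip is near (322,238). I'll confirm these in one crop sheet while measuring.

Run:
```python
from h import *
def L(n): return np.load('last_%s.npz'%n)
t=L('top'); s=L('scene'); W=t['W']
def crop(d,u,v,r): return cv2.resize(d['color'][v-r:v+r,u-r:u+r],(400,300 if 0 else 400),interpolation=cv2.INTER_CUBIC)
a=np.hstack([crop(t,217,234,28),crop(t,428,250,28)]); b=np.hstack([crop(s,413,210,32),crop(s,338,225,40)])
save(cv2.resize(np.vstack([a,b]),(600,600)),'crops.png')
def near(W,u,v,r): return W[v-r:v+r,u-r:u+r].reshape(-1,3)
def circ(p):
    c,r=cv2.minEnclosingCircle(p[:,:2].astype(np.float32)); return np.round(c,4),round(r,4)
for n,u,v,hs in [('plate',217,234,[(.006,.016),(.036,.05)]),('collar',443,257,[(.015,.028)]),('purple',413,245,[(.01,.028)]),('small',228,313,[(.004,.014)])]:
    P=near(W,u,v,30 if n in('plate','small') else 12)
    for lo,hi in hs:
        q=P[(P[:,2]>lo)&(P[:,2]<hi)]; print(n,lo,len(q),circ(q),np.median(q,0).round(4))
# spindle
for d,(u,v) in [(t,(322,240)),(s,(330,225))]:
    P=near(d['W'],u,v,25); q=P[(P[:,2]>.185)]; print(len(q),q.min(0).round(3),q.max(0).round(3))
    for z in np.arange(.16,.26,.01):
        k=P[abs(P[:,2]-z)<.005]; 
        if len(k): print(round(z,3),len(k),k.mean(0).round(4),np.ptp(k,axis=0).round(3))
```

```text
plate 0.006 1033 (array([0.63  , 0.3073]), 0.1034) [0.6225 0.3116 0.0101]
plate 0.036 166 (array([0.6266, 0.314 ]), 0.0247) [0.6275 0.3134 0.0418]
collar 0.015 104 (array([ 0.58  , -0.3142]), 0.0211) [ 0.5793 -0.3144  0.0197]
purple 0.01 119 (array([ 0.6148, -0.2358]), 0.0288) [ 0.6072 -0.2291  0.0193]
small 0.004 887 (array([0.4091, 0.2704]), 0.1096) [0.4077 0.2694 0.0071]
346 [ 0.547 -0.035  0.185] [0.651 0.061 0.235]
0.16 170 [0.6041 0.0194 0.1604] [0.088 0.118 0.01 ]
0.17 275 [0.6165 0.0124 0.1703] [0.079 0.11  0.01 ]
0.18 517 [0.6282 0.0141 0.1804] [0.065 0.107 0.01 ]
0.19 187 [0.62   0.0176 0.1879] [0.067 0.096 0.01 ]
0.2 26 [0.585  0.0268 0.1996] [0.02  0.022 0.009]
0.21 31 [0.5781 0.0253 0.2098] [0.02  0.024 0.009]
0.22 49 [0.5613 0.0282 0.2207] [0.027 0.024 0.01 ]
0.23 52 [0.5586 0.0293 0.2283] [0.019 0.019 0.01 ]
0.24 1 [0.5595 0.0339 0.2354] [0. 0. 0.]
466 [ 0.55  -0.002  0.185] [0.644 0.037 0.23 ]
0.16 47 [0.592  0.0235 0.1605] [0.043 0.07  0.01 ]
0.17 69 [0.6003 0.0176 0.1703] [0.042 0.065 0.009]
0.18 310 [0.6153 0.0156 0.1808] [0.064 0.06  0.01 ]
0.19 174 [0.608  0.0176 0.1888] [0.068 0.039 0.01 ]
0.2 78 [0.5839 0.02   0.1996] [0.026 0.023 0.01 ]
0.21 74 [0.5764 0.0205 0.2098] [0.025 0.021 0.01 ]
0.22 92 [0.5664 0.0224 0.2201] [0.028 0.023 0.01 ]
0.23 48 [0.5623 0.0257 0.2272] [0.016 0.017 0.005]
```

View pics/crops.png

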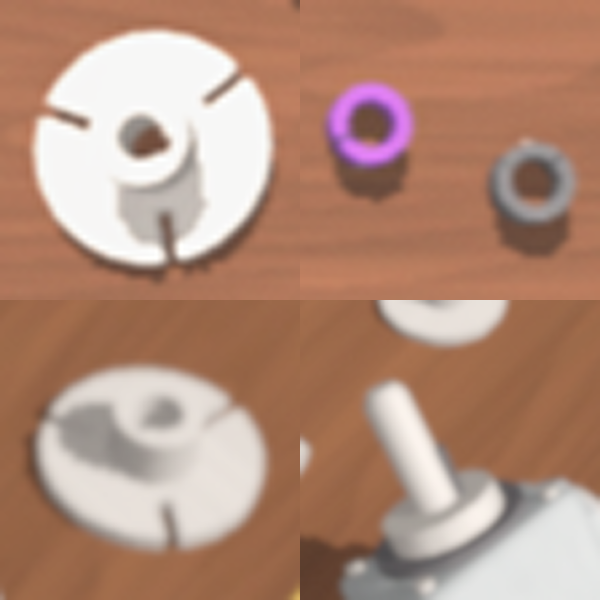

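The crops confirm the grey slotted plate with the wide boss, and the grey steel ring at right (not the purple one). The key shows only as a faint dark sliver behind the spindle. Next is a close look with the wrist camera.

```bash
cat >> h.py <<'E'
def rel(target,yaw=None):
    "tool-frame shift to world target with the present orientation; yaw: wanted world direction (deg) of tool x"
    s=bot.read_state(); R=s['ee_rot']; d=R.T@(np.array(target)-s['tool_pos'])
    y=np.degrees(np.arctan2(R[1,0],R[0,0])); 
    t=None if yaw is None else -((yaw-y+90)%180-90)
    print('tcp',s['tool_pos'].round(4),'shift',d.round(4),'yaw',y.round(2),'turn',t,'t',s['time_s'],'F',s['force'].round(1),'w',s['width'],'j6',s['joints'].round(0))
E
python3 - <<'E'
from h import *
c=cam('wrist'); s=bot.read_state(); T=np.linalg.inv(c['world_to_cam']); R=s['ee_rot']
print('cam in tool',(R.T@(T[:3,3]-s['tool_pos'])).round(3),(R.T@T[:3,:3]).round(3),c['fov_y'])
rel([0.43,0.03,0.40],0)
rel([0.43,0.03,0.40],90)
E
```

```text
cam in tool [ 0.    -0.079 -0.185] [[ 1.     0.     0.001]
 [-0.     0.957  0.291]
 [-0.001 -0.291  0.957]] 63.417349335496475
tcp [ 0.215  -0.5059  0.1992] shift [-0.4094 -0.4074 -0.2005] yaw -66.98 turn -66.97888254314046 t 0.15 F [ 0.7 -0.  -0.3] w 0.0928474767662593 j6 [-72.  20.  95.   0.  65.  -5.]
tcp [ 0.215  -0.5059  0.1992] shift [-0.4094 -0.4074 -0.2005] yaw -66.98 turn 23.021117456859542 t 0.15 F [ 0.7 -0.  -0.3] w 0.0928474767662593 j6 [-72.  20.  95.   0.  65.  -5.]
```

Run:
```python
from h import *
rel([0.59,0.02,0.37])
```

```text
tcp [ 0.215  -0.5059  0.1992] shift [-0.3376 -0.5508 -0.1705] yaw -66.98 turn None t 0.15 F [ 0.7 -0.  -0.3] w 0.0928474767662593 j6 [-72.  20.  95.   0.  65.  -5.]
```

Request:
carry_out:
  series:
    - [-0.015,-0.025,-0.025,0,1]
    - [-0.015,-0.025,-0.025,0,1]
    - [-0.015,-0.025,-0.025,0,1]
    - [-0.015,-0.025,-0.025,0,1]
    - [-0.019,-0.031,-0.012,0,1]
    - [-0.019,-0.031,-0.012,0,1]
    - [-0.019,-0.031,-0.012,0,1]
    - [-0.019,-0.031,-0.01,0,1]
    - [-0.019,-0.031,-0.01,0,1]
    - [-0.019,-0.031,-0.01,0,1]
    - [-0.019,-0.031,0,0,1]
    - [-0.019,-0.031,0,0,1]

```text
time_s: 1.15
tool_pos: [0.4533, -0.1733, 0.3661]
ee_rot: [[0.391, -0.92, 0.001], [-0.92, -0.391, -0.0], [0.001, -0.001, -1.0]]
force: [0.2, -1.2, 0.6]
width: 0.0928
```

Request:
carry_out:
  series:
    - [-0.018,-0.03,0,0,1]
    - [-0.018,-0.03,0,0,1]
    - [-0.018,-0.03,0,0,1]
    - [-0.018,-0.03,0,0,1]
    - [-0.018,-0.03,0,0,1]
    - [-0.018,-0.03,0,0,1]
    - [-0.018,-0.03,0,0,1]
    - [0,0,0,0,1]
    - [0,0,0,0,1]

```text
time_s: 1.9
tool_pos: [0.5967, 0.0243, 0.3645]
ee_rot: [[0.393, -0.919, -0.002], [-0.919, -0.393, -0.0], [-0.001, 0.002, -1.0]]
force: [0.1, 0.3, 0.3]
width: 0.0931
```

Run:
```python
from h import *
rel([0.59,0.02,0.37])
c=cam('wrist'); save(c['color'],'w1.png')
P=c['W'].reshape(-1,3); q=P[(P[:,2]>.19)&(abs(P[:,0]-.57)<.06)&(abs(P[:,1]-.02)<.05)]
for z in np.arange(.19,.25,.01):
    k=q[abs(q[:,2]-z)<.005]; print(round(z,3),len(k),k.mean(0).round(4),np.ptp(k,axis=0).round(3)) if len(k) else 0
```

```text
tcp [0.5967 0.0243 0.3645] shift [ 0.0013  0.0079 -0.0055] yaw -66.85 turn None t 1.9 F [0.1 0.3 0.3] w 0.09307102049747885 j6 [-2. 19. 73. -0. 88. 65.]
0.19 203 [0.6    0.0215 0.1919] [0.039 0.034 0.005]
0.2 326 [0.5844 0.0259 0.1996] [0.021 0.026 0.01 ]
0.21 291 [0.5758 0.0258 0.2099] [0.02  0.025 0.01 ]
0.22 377 [0.5647 0.0275 0.2207] [0.029 0.025 0.01 ]
0.23 352 [0.5587 0.0278 0.2279] [0.019 0.021 0.007]
```

View pics/w1.png

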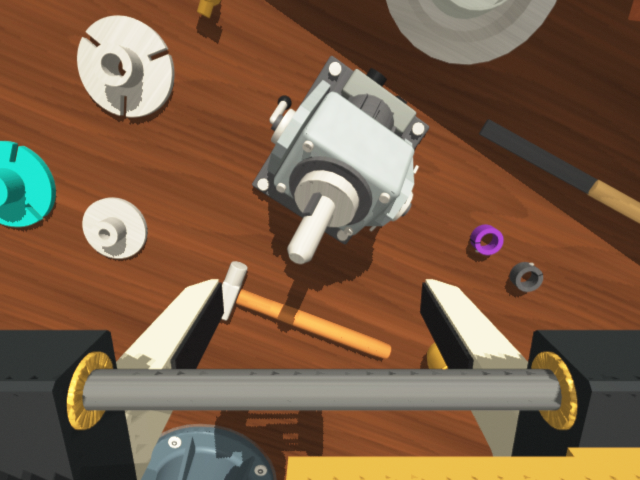

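Here the spindle runs from the shoulder (~(327,198)) to its tip at (300,252), leaning towards the robot. The key isn't obvious at this scale, so I'll enlarge both views.

Run:
```python
from h import *
w=np.load('last_wrist.npz')['color'][160:270,275:375]; s=np.load('last_scene.npz')['color'][200:260,310:365]
def en(i):
    i=cv2.resize(i,(400,440),interpolation=cv2.INTER_CUBIC).astype(float); i=255*(i/255)**2.2; return i.astype(np.uint8)
save(np.hstack([en(w),en(s)]),'key.png')
```

```text
(no output)
```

View pics/key.png

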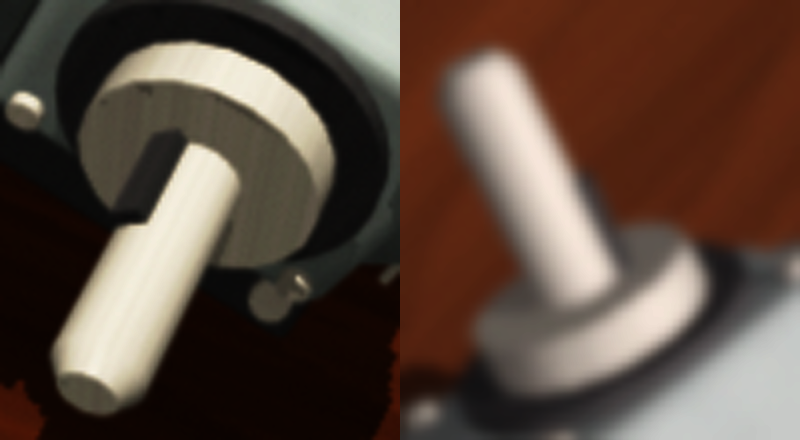

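```bash
cat > fit.py <<'E'
from h import *
from scipy.optimize import least_squares
def L(n): return np.load('last_%s.npz'%n)
w=L('wrist')
def fit(pts,x0):
    def f(p):
        a=np.array([p[2],p[3],1]); a/=np.linalg.norm(a); d=pts-np.array([p[0],p[1],.21])
        return np.linalg.norm(np.cross(d,a),axis=1)-.012
    r=least_squares(f,x0,loss='soft_l1',f_scale=.001); return r.x,np.std(r.fun)
A0=np.array([.575,.025,.21])
for n in ['wrist','scene','top']:
    d=L(n);P=d['W'].reshape(-1,3);C=d['color'].reshape(-1,3)
    a0=np.array([-.6,.05,1]);a0/=np.linalg.norm(a0);dd=P-A0;h=dd@a0;r=np.linalg.norm(np.cross(dd,a0),axis=1)
    ok=(P[:,2]>.185)&(r<.022)&(h>-.017)&(h<.022)&(C.mean(1)>110)
    x,sd=fit(P[ok],[.575,.025,-.6,.05]); a=np.array([x[2],x[3],1]);a/=np.linalg.norm(a)
    print(n,ok.sum(),x.round(4),sd.round(5),'a',a.round(3),'lean',np.degrees(np.arccos(a[2])).round(1),'az',np.degrees(np.arctan2(a[1],a[0])).round(1))
    p0=np.array([x[0],x[1],.21]);dd=P-p0;h=dd@a;v=dd-h[:,None]*a;r=np.linalg.norm(v,axis=1)
    fl=(r>.017)&(r<.03)&(h<-.01)&(h>-.06); hist=np.histogram(h[fl],60); hm=hist[1][hist[0].argmax()]
    g=P[fl&(abs(h-hm)<.004)]; _,_,vt=np.linalg.svd(g-g.mean(0));nn=vt[2]*np.sign(vt[2][2]); hh=np.median((g-p0)@a)
    print('  flange h',hh.round(4),'normal',nn.round(3),len(g),'shoulder',(p0+hh*a).round(4),'max h on shaft',np.nanmax(h[r<.008])-hh)
    ex=np.cross(a,[0,0,1]);ex/=np.linalg.norm(ex);ey=np.cross(a,ex)  # ex horizontal, ey
    k=(r>.0125)&(r<.019)&(h>hh+.004)&(h<hh+.03)&(C.mean(1)<95)
    if k.sum()>3:
        ang=np.degrees(np.arctan2(v[k]@ey,v[k]@ex)); m=np.median(v[k],0); print('  key',k.sum(),'ang',np.median(ang).round(1),np.percentile(ang,[5,95]).round(1),'r',np.percentile(r[k],[10,50,90]).round(4),'dir',(m/np.linalg.norm(m)).round(3),'hmax',(h[k].max()-hh).round(4),'ex',ex.round(3),'ey',ey.round(3))
E
python3 fit.py
```

```text
wrist 888 [ 0.5636  0.0262 -0.7939  0.1436] 0.00052 a [-0.618  0.112  0.778] lean 38.9 az 169.7
  flange h -0.0494 normal [-0.618  0.113  0.778] 1040 shoulder [0.5941 0.0207 0.1716] max h on shaft 0.07117525697459787
  key 34 ang -44.8 [-51.7 -21.5] r [0.0133 0.0143 0.016 ] dir [0.655 0.618 0.435] hmax 0.0286 ex [ 0.178  0.984 -0.   ] ey [-0.766  0.139 -0.628]
scene 245 [ 0.5656  0.0264 -0.8258  0.1226] 0.00135 a [-0.634  0.094  0.768] lean 39.9 az 171.6
  flange h -0.0512 normal [-0.611  0.115  0.783] 146 shoulder [0.5981 0.0216 0.1707] max h on shaft 0.0706376485448876
top 97 [ 0.5654  0.028  -0.8074  0.1076] 0.00139 a [-0.626  0.083  0.775] lean 39.2 az 172.4
  flange h -0.049 normal [-0.617  0.11   0.779] 208 shoulder [0.5961 0.0239 0.172 ] max h on shaft 0.07439465096630564
```

```bash
cat > key.py <<'E'
from h import *
d=np.load('last_wrist.npz');C=d['color'].astype(float).mean(2);M=d['M'];f=d['f'];cx,cy=d['c'];W=d['W']
a=np.array([-.618,.112,.778]);a/=np.linalg.norm(a);S=np.array([.5941,.0207,.1716])
ex=np.cross(a,[0,0,1]);ex/=np.linalg.norm(ex);ey=np.cross(a,ex)
def proj(p): q=p@M[:3,:3].T+M[:3,3]; return np.stack([q[:,0]/q[:,2]*f+cx,q[:,1]/q[:,2]*f+cy],1),q[:,2]
uv,_=proj((S+a*.02)[None]);u0,v0=uv[0].astype(int)
dd=W-S;h=dd@a;r=np.linalg.norm(dd-h[...,None]*a,axis=-1)
mask=(C<95)&(r<.020)&(h>.001)&(h<.035)
n,lab,st,_=cv2.connectedComponentsWithStats(mask.astype(np.uint8));b=1+st[1:,4].argmax();mask=lab==b
print(st[b]); img=lambda k:0
yy,xx=np.nonzero(mask);p=W[mask]-S
def hull(P): return cv2.convexHull(proj(P)[0].astype(np.float32))
best=[]
K=8
def up(pts,m):  cv2.fillConvexPoly(m,np.round((pts[:,0]-[u0-40,v0-40]+.5)*K).astype(np.int32),1); return m
ref=np.kron(mask[v0-40:v0+40,u0-40:u0+40],np.ones((K,K)))
t=np.linspace(0,2*np.pi,60)
shaft=np.concatenate([S+h_*a+.012*(np.cos(t)[:,None]*ex+np.sin(t)[:,None]*ey) for h_ in (0,.064)])
ms=up(hull(shaft),np.zeros(ref.shape,np.uint8))
for psi in np.arange(-90,91,1.):
    q=np.radians(psi);X=np.cos(q)*ex+np.sin(q)*ey;Y=np.cross(a,X)
    box=np.array([S+i*X+j*Y+k*a for i in(.011,.016) for j in(-.004,.004) for k in(0,.028)])
    m=up(hull(box),np.zeros(ref.shape,np.uint8))
    cam=np.linalg.inv(M)[:3,3]
    front=(X@(cam-S))>0
    vis=m&~ms&1
    best.append(((vis*ref).sum()/np.maximum(vis,ref).sum(),psi,X))
best.sort(key=lambda z:-z[0])
for z in best[:8]: print(round(z[0],3),z[1],z[2].round(3))
E
python3 key.py
```

```text
[303 210   9   6  29]
0.087 55.0 [-0.525  0.678 -0.515]
0.087 56.0 [-0.535  0.665 -0.521]
0.085 57.0 [-0.545  0.652 -0.527]
0.084 54.0 [-0.515  0.691 -0.508]
0.081 53.0 [-0.504  0.703 -0.502]
0.08 58.0 [-0.555  0.639 -0.533]
0.077 52.0 [-0.494  0.715 -0.495]
0.073 51.0 [-0.483  0.727 -0.488]
```

Run:
```python
exec(open('key.py').read().split("mask=(C")[0])
print('u 300..326'); 
for v in range(188,220,1): print(v,' '.join('%3d'%x for x in C[v,298:328]),'|',' '.join('%2d'%min(99,x*1000) for x in r[v,298:328:2]))
```

```text
u 300..326
188 144 141 142 141 139 140 142 141 140 138 140 137 141 144 145 141 143 144 145 142 140 141 142 141 142 145 145 145 148 149 | 29 28 26 25 23 22 21 21 21 21 20 22 22 22 22
189 143 142 142 139 141 139 141 141 139 139 140 137 142 145 142 143 143 145 145 142 138 142 141 142 144 146 143 147 146 146 | 28 27 25 24 22 22 20 20 20 18 19 19 19 21 21
190 145 143 142 140 141 140 142 140 139 139 137 138 140 144 144 142 144 144 146 141 142 141 141 143 145 145 143 146 148 148 | 28 26 25 23 21 21 20 19 18 18 18 18 18 19 20
191 144 141 141 140 140 141 142 141 139 140 138 139 141 144 143 142 143 143 142 139 137 138 140 141 145 146 145 147 148 146 | 28 26 24 22 21 20 19 18 18 16 16 16 17 18 19
192 143 143 141 140 141 140 142 139 138 140 139 138 143 142 142 140 138 135 129 124 122 118 131 140 145 146 145 147 149 146 | 27 25 24 22 20 19 18 17 16 16 16 15 16 17 18
193 143 141 141 140 140 141 141 140 138 138 139 140 142 142 136 122 115 111 107 107 104 103 118 138 145 145 146 149 149 145 | 27 25 23 21 20 18 17 16 16 15 15 14 15 15 15
194 144 143 141 140 140 142 142 140 139 140 139 139 143 141 126
[... 3682 characters left out ...]
1 13 11 12 12 12
216  49  51  50  55  58  75 109 137 164 195 208 215 223 230 239 242 244 245 245 243 243 244 243 242 240 239 236 232 227 221 | 99 99 99 12 12 12 12 11 12 12 12 11 11 11 11
217  51  50  49  49  62 111 164 188 208 223 230 233 239 240 241 244 245 245 244 242 243 244 242 241 239 238 234 229 224 217 | 99 99 99 12 12 11 12 99 12 11 11 12 12 11 12
218  51  51  51  53  81 148 188 207 220 228 232 237 240 241 242 244 245 245 243 243 244 243 241 240 239 236 232 227 221 210 | 99 99 12 11 11 10 12 13 12 12 11 11 11 11 12
219  49  51  52  64 119 174 200 215 226 231 235 239 241 242 244 245 245 244 242 243 244 242 241 240 237 234 229 224 216 201 | 99 99 11 12 12 11 12 11 12 11 11 11 11 11 11
```

```bash
sed -i 's/(C<95)&(r<.020)&(h>.001)&(h<.035)/(C<118)\&(C>78)\&(r<.021)\&(h>-.003)\&(h<.033)/' key.py
cat >> key.py <<'E'
from scipy.optimize import least_squares
v=p-(p@a)[:,None]*a
def res(q):
    X=np.cos(q[0])*ex+np.sin(q[0])*ey;Y=np.cross(a,X);i=v@X;j=v@Y
    # signed box distance (semi-infinite downwards)
    dx=i-.016;dy=abs(j)-.004
    return np.where((dx<0)&(dy<0),np.maximum(dx,dy),np.hypot(np.maximum(dx,0),np.maximum(dy,0)))
for g in (-60,-40,-20,0,30): 
    o=least_squares(res,[np.radians(g)],loss='soft_l1',f_scale=.001); print(g,np.degrees(o.x),o.cost*1e6)
E
python3 key.py
```

```text
[302 193  19  23 191]
0.319 -36.0 [0.594 0.714 0.369]
0.317 -37.0 [0.603 0.702 0.378]
0.316 -35.0 [0.585 0.726 0.36 ]
0.314 -34.0 [0.576 0.738 0.351]
0.313 -38.0 [0.612 0.69  0.387]
0.311 -33.0 [0.567 0.75  0.342]
0.307 -32.0 [0.557 0.761 0.333]
0.303 -31.0 [0.547 0.772 0.324]
-60 [-34.00038968] 21.986857203592596
-40 [-34.00040233] 21.986857202857433
-20 [-34.00040216] 21.986857202863167
0 [-34.00039702] 21.98685720308882
30 [-34.00038968] 21.986857203592596
```

```bash
sed -i 's/vis=m&~ms&1/vis=m/' key.py; python3 key.py
python3 - <<'E'
from h import *
rel([0.6275+0.0,0.3135,0.36])
E
```

```text
[302 193  19  23 191]
0.774 -32.0 [0.557 0.761 0.333]
0.773 -31.0 [0.547 0.772 0.324]
0.773 -33.0 [0.567 0.75  0.342]
0.769 -30.0 [0.537 0.783 0.314]
0.767 -34.0 [0.576 0.738 0.351]
0.76 -35.0 [0.585 0.726 0.36 ]
0.756 -36.0 [0.594 0.714 0.369]
0.754 -29.0 [0.527 0.793 0.305]
-60 [-34.00038968] 21.986857203592596
-40 [-34.00040233] 21.986857202857433
-20 [-34.00040216] 21.986857202863167
0 [-34.00039702] 21.98685720308882
30 [-34.00038968] 21.986857203592596
tcp [0.5963 0.0232 0.3649] shift [-0.2548 -0.1425  0.0048] yaw -66.93 turn None t 1.95 F [-0.7 -0.3  0.6] w 0.09317413785961037 j6 [-2. 19. 73. -0. 88. 65.]
```

Request:
carry_out:
  series:
    - [-0.032,-0.014,0.0,0,1]
    - [-0.032,-0.014,0.0,0,1]
    - [-0.032,-0.014,0.01,0,1]
    - [-0.032,-0.014,0.02,0,1]
    - [-0.032,-0.014,0.02,0,1]
    - [-0.032,-0.014,0.02,0,1]
    - [-0.032,-0.014,0.02,0,1]
    - [-0.032,-0.014,0.02,0,1]
    - [0,0,0,0,1]
    - [0,0,0,0,1]

```text
time_s: 2.78
tool_pos: [0.5988, 0.3024, 0.2543]
ee_rot: [[0.392, -0.92, -0.002], [-0.92, -0.392, -0.001], [0.0, 0.002, -1.0]]
force: [0.4, -1.0, 0.6]
width: 0.0928
```

Run:
```python
from h import *
rel([0.6265,0.3135,0.1])
c=cam('wrist'); P=c['W'].reshape(-1,3)
for lo,hi,R in [(.037,.047,.026),(.005,.015,.063)]:
    q=P[(P[:,2]>lo)&(P[:,2]<hi)&(np.hypot(P[:,0]-.6265,P[:,1]-.3135)<.08)]; print(len(q),cv2.minEnclosingCircle(q[:,:2].astype(np.float32)),np.median(q[:,2]))
M=c['world_to_cam'];p=M[:3,:3]@np.array([.6265,.3135,.042])+M[:3,3];u,v=p[:2]/p[2]*c['f']+[c['cx'],c['cy']];print(u,v)
# rectified top view of plane z=.042
N=400;s=.13/N
g=np.array([[.6265+.065,.3135+.065,.042],[.6265+.065,.3135-.065,.042],[.6265-.065,.3135-.065,.042],[.6265-.065,.3135+.065,.042]])
q=g@M[:3,:3].T+M[:3,3];q=q[:,:2]/q[:,2:]*c['f']+[c['cx'],c['cy']]
H=cv2.getPerspectiveTransform(q.astype(np.float32),np.float32([[0,0],[N,0],[N,N],[0,N]]))
a=cv2.warpPerspective(c['color'],H,(N,N),flags=cv2.INTER_CUBIC)
b=cv2.resize(a[130:270,130:270],(N,N),interpolation=cv2.INTER_CUBIC)
save(np.hstack([a,b]),'plate.png')
```

```text
tcp [0.5988 0.3024 0.2543] shift [ 0.0006 -0.0302  0.1543] yaw -66.92 turn None t 2.7833 F [ 0.4 -1.   0.6] w 0.09282184879105464 j6 [23. 31. 71. -0. 79. 90.]
1217 ((0.6255703568458557, 0.31195351481437683), 0.024170760065317154) 0.041854166111896185
7209 ((0.6253957748413086, 0.3119249939918518), 0.06020098552107811) 0.009902661911407151
321.4600897579486 167.16025976004585
```

View pics/plate.png

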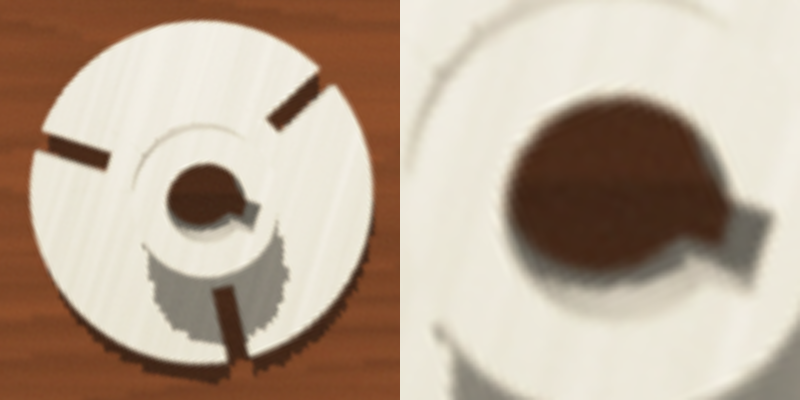

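The rectified view (up = +x, left = +y) shows the bore centred at about (205,196). The keyway points right and slightly down, at azimuth −108°. Plate height (9.9 and 41.9 mm) and radii (60 and 24 mm) match the description.

Plan:
- Grip the boss at z = 33 mm with the jaw axis at −74.7°.
- Turn 154.4°.
- Let the plate pivot between the pads as it goes onto the spindle (lean 38.9°).

Request:
carry_out:
  series:
    - [0.0017,-0.0283,0,0,1]
    - [0,0,0.03,4,1]
    - [0,0,0.035,3.8,1]
    - [0,0,0.035,0,1]
    - [0,0,0.035,0,1]
    - [0,0,0.03,0,1]
    - [0,0,0,0,1]
    - [0,0,0,0,1]
  newtons: 25

```text
time_s: 3.5
tool_pos: [0.6266, 0.3104, 0.0913]
ee_rot: [[0.261, -0.965, -0.001], [-0.965, -0.261, -0.0], [0.0, 0.001, -1.0]]
force: [0.5, -0.2, 0.5]
width: 0.0929
```

Run:
```python
from h import *
rel([0.6255,0.3119,0.028],-74.7)
c=cam('wrist'); P=c['W'].reshape(-1,3)
for lo,hi,R in [(.037,.047,.026),(.005,.015,.063)]:
    q=P[(P[:,2]>lo)&(P[:,2]<hi)&(np.hypot(P[:,0]-.6265,P[:,1]-.3135)<.065)]; print(len(q),cv2.minEnclosingCircle(q[:,:2].astype(np.float32)),np.median(q[:,2]))
```

```text
tcp [0.6266 0.3104 0.0913] shift [-0.0018  0.0006  0.0633] yaw -74.88 turn -0.18068264633818387 t 3.5 F [ 0.5 -0.2  0.5] w 0.09291257296005544 j6 [23. 42. 75. -0. 63. 97.]
3090 ((0.6255747079849243, 0.31185102462768555), 0.024374475702643394) 0.04185127199156881
15642 ((0.625243067741394, 0.31179627776145935), 0.06047416478395462) 0.009912990792143223
```

Plate centre agrees to within 0.3 mm between the two views. Descend and grip.

Request:
carry_out:
  series:
    - [-0.0018,0.0006,0.025,0.2,1]
    - [0,0,0.025,0,1]
    - [0,0,0.0133,0,1]
    - [0,0,0,0,1]
    - [0,0,0,0,0.4]
    - [0,0,0,0,0.4]
    - [0,0,0,0,0.4]
    - [0,0,0,0,0.4]
    - [0,0,0,0,0.4]
  newtons: 25

```text
time_s: 4.3
tool_pos: [0.6255, 0.3138, 0.0282]
ee_rot: [[0.259, -0.966, 0.001], [-0.966, -0.259, 0.0], [-0.0, -0.001, -1.0]]
force: [0.6, -0.6, 0.4]
width: 0.0644
```

Request:
carry_out:
  series:
    - [0,0,0,0,0.3]
    - [0,0,0,0,0.3]
    - [0,0,0,0,0.3]
    - [0,0,0,0,0.3]
    - [0,0,0,0,0.3]
  newtons: 25

```text
time_s: 4.72
tool_pos: [0.6251, 0.3136, 0.0272]
ee_rot: [[0.259, -0.966, -0.0], [-0.966, -0.259, -0.0], [-0.0, 0.0, -1.0]]
force: [0.2, 0.2, 0.1]
width: 0.0312
```

Request:
carry_out:
  series:
    - [0,0,-0.01,0,0.3]
    - [0,0,-0.02,0,0.3]
    - [0,0,-0.03,0,0.3]
    - [0,0,-0.03,0,0.3]
    - [0,0,0,0,0.3]

```text
time_s: 5.13
tool_pos: [0.6279, 0.3149, 0.1247]
ee_rot: [[0.259, -0.966, 0.009], [-0.966, -0.259, 0.004], [-0.001, -0.01, -1.0]]
force: [0.5, -0.0, 0.2]
width: 0.028
```

Run:
```python
from h import *
rel([0.6255,0.3119,0.028],-74.7)
c=cam('wrist'); P=c['W'].reshape(-1,3); s=bot.read_state()
z=s['tool_pos'][2]
q=P[(P[:,2]>z-.05)&(P[:,2]<z+.02)&(np.hypot(P[:,0]-.6265,P[:,1]-.3135)<.063)]
q=q[np.isfinite(q).all(1)]
d=q[(q[:,2]<z-.01)&(q[:,2]>z-.03)]; A=np.c_[d[:,:2],np.ones(len(d))];k=np.linalg.lstsq(A,d[:,2],rcond=None)[0];print('disc top slope',k.round(3),cv2.minEnclosingCircle(d[:,:2].astype(np.float32)),np.median(d[:,2])-z)
save(c['color'],'w3.png')
```

```text
tcp [0.6279 0.3149 0.1247] shift [0.0024 0.004  0.0966] yaw -74.97 turn -0.2728523960139029 t 5.1333 F [ 0.5 -0.   0.2] w 0.028007057378416106 j6 [23. 40. 74. -0. 66. 98.]
disc top slope [0. 0. 0.] ((0.0, 0.0), 0.0) nan
  return _methods._mean(a, axis=axis, dtype=dtype,
  ret = ret.dtype.type(ret / rcount)
```

The jaws closed to 28 mm without gripping anything, so I'll look before moving on.

View pics/w3.png

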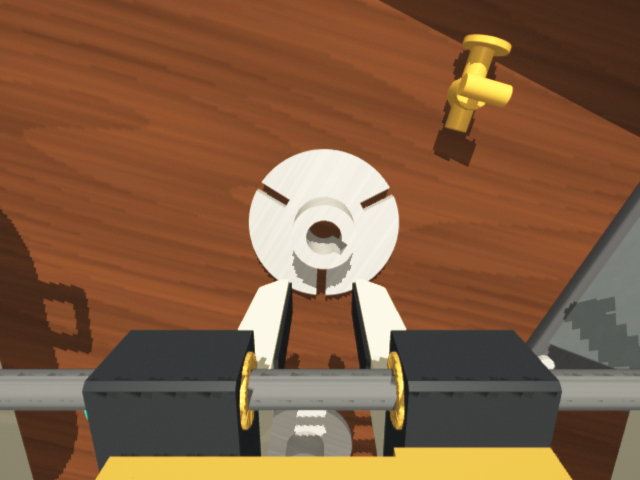

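Run:
```python
from h import *
c=cam('wrist'); s=bot.read_state(); W=c['W']; R=s['ee_rot']; T=(W-s['tool_pos'])@R
print(s['tool_pos'],s['time_s'])
for v,u in [(285,285),(290,280),(300,275),(320,262),(285,360),(300,370),(300,285),(320,285),(290,288),(320,359),(232,325)]: print((u,v),T[v,u].round(4),W[v,u].round(4))
P=W.reshape(-1,3)
for lo,hi in [(.037,.05),(.005,.015)]:
    q=P[(P[:,2]>lo)&(P[:,2]<hi)&(np.hypot(P[:,0]-.6265,P[:,1]-.3135)<.08)]; q=q[np.isfinite(q[:,0])]; print(len(q),cv2.minEnclosingCircle(q[:,:2].astype(np.float32)),np.median(q[:,2]))
m=T[...,2]; k=(abs(T[...,0])<.07)&(T[...,2]>-.02)&(T[...,2]<.03)&(abs(T[...,1])<.05); print(k.sum(),T[k].min(0),T[k].max(0))
```

```text
[0.62571199 0.31388925 0.11905886] 5.2333
(285, 285) [-0.0157 -0.0088 -0.0286] [0.6301 0.3313 0.1477]
(280, 290) [-0.0173 -0.0089 -0.034 ] [0.6297 0.3329 0.1531]
(275, 300) [-0.0185 -0.0085 -0.0429] [0.6291 0.3339 0.162 ]
(262, 320) [-0.0214 -0.0084 -0.0592] [0.6281 0.3367 0.1783]
(360, 285) [ 0.0179 -0.0084 -0.0275] [0.6384 0.2988 0.1466]
(370, 300) [ 0.0204 -0.0089 -0.0436] [0.6395 0.2964 0.1627]
(285, 300) [-0.0146 -0.0073 -0.0403] [0.6288 0.3299 0.1594]
(285, 320) [-0.0133 -0.0063 -0.0553] [0.6282 0.3283 0.1744]
(288, 290) [-0.0143 -0.007  -0.0298] [0.6287 0.3294 0.1489]
(359, 320) [ 0.0148 -0.0071 -0.0568] [0.6363 0.3014 0.1759]
(325, 232) [0.0035 0.0094 0.1182] [0.6178 0.3082 0.0008]
2478 ((0.6255990266799927, 0.31182172894477844), 0.02437152899801731) 0.041866729096854266
12791 ((0.6253244280815125, 0.3119475543498993), 0.06030767038464546) 0.009911590133367898Traceback (most recent call last):
  File "<stdin>", line 8, in <module>
    return umr_minimum(a, axis, None, out, keepdims, initial, where)
ValueError: zero-size array to reduction operation minimum which has no identity
```

Run:
```python
from h import *
d=np.load('last_wrist.npz'); s=bot.read_state(); T=(d['W']-s['tool_pos'])@s['ee_rot']
k=(abs(T[...,0])<.05)&(T[...,2]>-.09)&(T[...,2]<.05)&(abs(T[...,1])<.03)
for sg in(-1,1):
    q=T[k&(T[...,0]*sg>0)]; print(len(q),np.sort(q[:,2])[-12:].round(4),q[q[:,2]>-.04].min(0).round(4),q[q[:,2]>-.04].max(0).round(4))
rel([0.6255,0.3119,0.07],-74.7)
```

```text
3274 [-0.0219 -0.0219 -0.0217 -0.0216 -0.0215 -0.0215 -0.0214 -0.0214 -0.0214
 -0.0211 -0.0209 -0.0209] [-0.0281 -0.0094 -0.04  ] [-0.0132  0.0078 -0.0209]
3285 [-0.0218 -0.0218 -0.0217 -0.0214 -0.0214 -0.0213 -0.0212 -0.0212 -0.0212
 -0.0209 -0.0205 -0.0204] [ 0.0144 -0.0093 -0.04  ] [ 0.0294  0.0079 -0.0204]
tcp [0.6257 0.3139 0.1191] shift [0.0019 0.0009 0.0491] yaw -74.98 turn -0.28073649711228654 t 5.2333 F [-0.5 -0.6 -0.7] w 0.0281191874679739 j6 [23. 40. 74.  0. 66. 98.]
```

The depth image shows the fingertips at tool z = −0.0215, 35.5 mm short of the stated +0.014. The jaws therefore closed above the boss. From here I'll use the measured tip position. Reopen and go down that much deeper.

Request:
carry_out:
  series:
    - [0.0019,0.0009,0,-0.3,0.75]
    - [0,0,0,0,0.75]
    - [0,0,0,0,0.75]
    - [0,0,0.01,0,0.75]
    - [0,0,0.02,0,0.75]
    - [0,0,0.025,0,0.75]
    - [0,0,0.025,0,0.75]
    - [0,0,0.02,0,0.75]
    - [0,0,0.012,0,0.75]
    - [0,0,0.01,0,0.75]
    - [0,0,0,0,0.75]

```text
time_s: 6.15
tool_pos: [0.6237, 0.3111, -0.0071]
ee_rot: [[0.264, -0.964, -0.003], [-0.964, -0.264, -0.001], [0.0, 0.003, -1.0]]
force: [0.2, -0.7, -0.0]
width: 0.0696
```

Run:
```python
from h import *
rel([0.6255,0.3119,-.008],-74.7)
c=cam('wrist'); s=bot.read_state(); T=(c['W']-s['tool_pos'])@s['ee_rot']
k=(abs(T[...,0])<.055)&(abs(T[...,0])>.028)&(T[...,2]>-.09)&(T[...,2]<-.018)&(abs(T[...,1])<.03)
print('tip world z',s['tool_pos'][2]-T[k][:,2].max(), 'inner gap',T[k&(T[...,0]>0)][:,0].min(),T[k&(T[...,0]<0)][:,0].max())
```

```text
tcp [ 0.6237  0.3111 -0.0071] shift [-0.0003 -0.002   0.0009] yaw -74.68 turn 0.02006222965547977 t 6.15 F [ 0.2 -0.7 -0. ] w 0.06961844407487099 j6 [23. 49. 77.  0. 54. 97.]
tip world z 0.01252431513991872 inner gap 0.0352281462775887 -0.03349894725686518
```

Request:
carry_out:
  series:
    - [0,-0.0015,0,0,0.3]
    - [0,0,0,0,0.3]
    - [0,0,0,0,0.3]
    - [0,0,0,0,0.3]
    - [0,0,0,0,0.3]
    - [0,0,0,0,0.3]
  newtons: 25

```text
time_s: 6.7
tool_pos: [0.6266, 0.3123, -0.0038]
ee_rot: [[0.264, -0.964, 0.001], [-0.964, -0.264, 0.001], [-0.0, -0.001, -1.0]]
force: [-1.1, 0.2, 6.4]
width: 0.0475
```

Request:
carry_out:
  series:
    - [0,0,-0.005,0,0.3]
    - [0,0,-0.01,0,0.3]
    - [0,0,-0.02,0,0.3]
    - [0,0,-0.03,0,0.3]
    - [0,0,-0.03,0,0.3]
    - [0,0,-0.03,0,0.3]
    - [0,0,-0.03,0,0.3]
    - [0,0,0,0,0.3]
    - [0,0,0,0,0.3]

```text
time_s: 7.45
tool_pos: [0.6266, 0.3121, 0.1517]
ee_rot: [[0.264, -0.964, 0.002], [-0.964, -0.264, 0.001], [-0.0, -0.002, -1.0]]
force: [-0.3, 0.8, -4.4]
width: 0.0474
```

```bash
cat > hold.py <<'E'
from h import *
def hold():
    rel([.55,.03,.3],79.7)
    c=cam('wrist'); s=bot.read_state(); T=(c['W']-s['tool_pos'])@s['ee_rot']; q=T.reshape(-1,3); q=q[np.isfinite(q).all(1)]
    z=q[:,2]; rr=np.hypot(q[:,0],q[:,1])
    b=q[(rr<.03)&(z<-.03)&(abs(q[:,0])<.018)&(z>-.06)]; print('boss top tool z',np.median(b[:,2]),len(b))
    d=q[(rr<.063)&(rr>.028)&(z>-.04)&(z<.03)&~((abs(q[:,0])<.06)&(abs(q[:,1])<.012))]; 
    A=np.c_[d[:,:2],np.ones(len(d))];k=np.linalg.lstsq(A,d[:,2],rcond=None)[0]
    print('disc plane z=',k.round(4),'tilt deg',np.degrees(np.arctan(k[:2])).round(2),len(d),'circle',cv2.minEnclosingCircle(d[:,:2].astype(np.float32)))
    return c,T
E
python3 -c "
from hold import *
hold()"
```

```text
tcp [0.6266 0.3121 0.1517] shift [ 0.2518  0.148  -0.1488] yaw -74.68 turn 25.621712223997548 t 7.45 F [-0.3  0.8 -4.4] w 0.0474383865246965 j6 [23. 38. 72. -0. 69. 97.]
boss top tool z -0.04749087333118739 7873
disc plane z= [-0.0014  0.0036 -0.0155] tilt deg [-0.08  0.2 ] 17258 circle ((0.0006722664111293852, 0.00011670575622702017), 0.060251303017139435)
```

Gripped: 47.4 mm width, 4.4 N (0.45 kg), and hanging level. Now raise it and turn −154.4° so the keyway faces the key.

Request:
carry_out:
  series:
    - [0,0,-0.03,-7,0.3]
    - [0,0,-0.03,-7,0.3]
    - [0,0,-0.03,-7,0.3]
    - [0,0,-0.03,-7,0.3]
    - [0,0,0,-7,0.3]
    - [0,0,0,-7,0.3]
    - [0,0,0,-7,0.3]
    - [0,0,0,-7,0.3]
    - [0,0,0,-7,0.3]
    - [0,0,0,-7,0.3]
    - [0,0,0,-7,0.3]

```text
time_s: 8.42
tool_pos: [0.6255, 0.3116, 0.2672]
ee_rot: [[0.999, 0.046, -0.004], [0.046, -0.999, -0.002], [-0.004, 0.002, -1.0]]
force: [0.4, 0.3, -3.7]
width: 0.0476
```

Request:
carry_out:
  series:
    - [0,0,0,-7,0.3]
    - [0,0,0,-7,0.3]
    - [0,0,0,-7,0.3]
    - [0,0,0,-7,0.3]
    - [0,0,0,-7,0.3]
    - [0,0,0,-7,0.3]
    - [0,0,0,-7,0.3]
    - [0,0,0,-7,0.3]
    - [0,0,0,-7,0.3]
    - [0,0,0,-7,0.3]
    - [0,0,0,-7,0.3]
    - [0,0,0,0,0.3]

```text
time_s: 9.42
tool_pos: [0.6255, 0.3116, 0.2674]
ee_rot: [[0.18, 0.984, -0.004], [0.984, -0.18, -0.002], [-0.002, -0.004, -1.0]]
force: [0.7, 0.3, -4.3]
width: 0.0475
```

Run:
```python
from h import *
rel([0.5543,0.0279,0.265],79.7)
```

```text
tcp [0.6255 0.3116 0.2674] shift [-0.2919 -0.019   0.0032] yaw 79.65 turn -0.05334356232961568 t 9.4167 F [ 0.7  0.3 -4.3] w 0.04750451590374405 j6 [ 23.  34.  64.  -0.  82. -57.]
```

Request:
carry_out:
  series:
    - [-0.015,-0.001,0,0,0.3]
    - [-0.03,-0.002,0,0,0.3]
    - [-0.032,-0.002,0,0,0.3]
    - [-0.032,-0.002,0,0,0.3]
    - [-0.032,-0.002,0,0,0.3]
    - [-0.032,-0.002,0,0,0.3]
    - [-0.032,-0.002,0,0,0.3]
    - [-0.032,-0.002,0,0,0.3]
    - [-0.03,-0.002,0,0,0.3]
    - [-0.025,-0.002,0,0,0.3]
    - [0,0,0,0,0.3]
    - [0,0,0,0,0.3]

```text
time_s: 10.42
tool_pos: [0.5528, 0.0276, 0.2691]
ee_rot: [[0.191, 0.982, -0.002], [0.982, -0.191, 0.0], [-0.0, -0.002, -1.0]]
force: [-0.1, -0.2, -3.7]
width: 0.0475
```

Run:
```python
from hold import *
c,T=hold(); W=c['W']
rel([0.5543,0.0279,0.2355],79.7)
# look through the bore: points of the spindle tip
P=W.reshape(-1,3);k=(P[:,2]>.2)&(P[:,2]<.236)&(np.hypot(P[:,0]-.552,P[:,1]-.029)<.02);print('tip pts',k.sum(),P[k].mean(0) if k.sum() else '',P[k].min(0) if k.sum() else '',P[k].max(0) if k.sum() else '')
save(c['color'],'w4.png')
```

```text
tcp [0.5528 0.0276 0.2691] shift [ 0.0019 -0.0033 -0.0309] yaw 78.99 turn -0.7107523141250169 t 10.4167 F [-0.1 -0.2 -3.7] w 0.047459673196901093 j6 [ -2.  17.  89.   0.  74. -81.]
boss top tool z -0.0453097636792978 7488
disc plane z= [ 0.0008 -0.0006 -0.0133] tilt deg [ 0.05 -0.03] 18360 circle ((-0.0023580053821206093, -0.0017716879956424236), 0.060425687581300735)
tcp [0.5531 0.0285 0.2693] shift [-0.0003  0.0014  0.0338] yaw 79.1 turn -0.6000527582933444 t 10.4667 F [-0.1  0.9 -3.7] w 0.04740835363825902 j6 [ -2.  17.  89.   0.  74. -81.]
tip pts 0
```

View pics/w4.png

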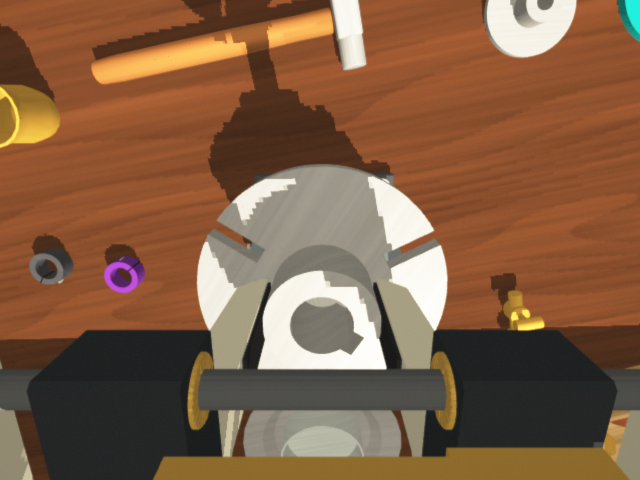

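The keyway points right and down in the picture (bore (322,325), keyway (356,345)). That is an azimuth of about 46.6°, as intended for the key. Next: fine alignment before lowering.

Request:
carry_out:
  series:
    - [0,0.001,0.005,-0.6,0.3]
    - [0,0,0.005,0,0.3]
    - [0,0,0,0,0.3]

```text
time_s: 10.72
tool_pos: [0.5539, 0.0291, 0.2585]
ee_rot: [[0.175, 0.985, -0.003], [0.985, -0.175, 0.0], [-0.0, -0.002, -1.0]]
force: [0.2, 0.1, -4.1]
width: 0.0478
```

```bash
cat > disc.py <<'E'
from h import *
def disc(r0=.0):
    c=cam('wrist');s=bot.read_state();W=c['W'];T=(W-s['tool_pos'])@s['ee_rot']
    rr=np.hypot(T[...,0],T[...,1]);k=(rr<.067)&(rr>.04)&(T[...,2]>-.03)&(T[...,2]<.005)&(abs(T[...,1])+0*rr>.015)
    # rim circle fit in world
    q=W[k];z=np.median(q[:,2]);ang=np.degrees(np.arctan2(T[k][:,1],T[k][:,0]));R=rr[k];pts=[]
    for a in range(-180,180,4):
        m=(ang>=a)&(ang<a+4)
        if m.sum()>8: i=np.where(m)[0];j=i[R[i].argsort()[-3:]];pts.append(q[j].mean(0))
    pts=np.array(pts);A=np.c_[2*pts[:,:2],np.ones(len(pts))]
    from scipy.optimize import least_squares
    o=least_squares(lambda p:np.hypot(pts[:,0]-p[0],pts[:,1]-p[1])-p[2],[*pts[:,:2].mean(0),.06],loss='soft_l1',f_scale=.001)
    print('disc world',o.x.round(4),'top z',z.round(4),'n',len(pts),'tcp',s['tool_pos'].round(4))
E
python3 -c "
from disc import *
disc(); rel([.5543,.0279,.2355],79.7)"
```

```text
disc world [0.5475 0.0286 0.0565] top z 0.2723 n 52 tcp [0.5541 0.029  0.2591]
tcp [0.5541 0.029  0.2591] shift [-0.001   0.0005  0.0236] yaw 79.94 turn 0.24226048560194613 t 10.7667 F [-0.8 -0.3 -4.6] w 0.04770759417487108 j6 [ -2.  18.  90.   0.  73. -82.]
```

Run:
```python
from h import *
from scipy.optimize import least_squares
d=np.load('last_wrist.npz');W=d['W'];C=d['color'];s=bot.read_state()
c0=np.array([.5525,.0285])
for z0,R,inner in [(.2723,.06,.05),(.3043,.024,.018)]:
    k=(abs(W[...,2]-z0)<.004);q=W[k];dd=q[:,:2]-c0;rr=np.hypot(*dd.T);a=np.degrees(np.arctan2(*dd.T[::-1]))
    sel=(rr<R+.006);pts=[]
    for b in range(-180,180,4):
        m=np.where(sel&(a>=b)&(a<b+4))[0]
        if len(m)>3: r=np.sort(rr[m])[-3:].mean(); pts.append((b+2,r))
    pts=np.array(pts);pts=pts[pts[:,1]>R-.004]
    th=np.radians(pts[:,0]);X=c0+pts[:,1:]*np.c_[np.cos(th),np.sin(th)]
    o=least_squares(lambda p:np.hypot(*(X-p).T)-R,c0,loss='soft_l1',f_scale=.0007)
    print(R,o.x.round(4),len(X),np.abs(o.fun).mean().round(5),pts[::3].round(4).tolist())
```

```text
0.06 [0.552  0.0279] 53 7e-05 [[-178.0, 0.0606], [-166.0, 0.0606], [-154.0, 0.0608], [-142.0, 0.0607], [-126.0, 0.0606], [-114.0, 0.0607], [-102.0, 0.0605], [-90.0, 0.0605], [62.0, 0.0593], [74.0, 0.0593], [86.0, 0.0594], [98.0, 0.0594], [114.0, 0.0596], [126.0, 0.0598], [138.0, 0.06], [150.0, 0.0602], [162.0, 0.0604], [174.0, 0.0605]]
0.024 [0.5515 0.028 ] 85 0.0007 [[-178.0, 0.0249], [-166.0, 0.025], [-154.0, 0.0249], [-142.0, 0.0249], [-130.0, 0.0248], [-118.0, 0.0299], [-106.0, 0.0246], [-94.0, 0.0247], [-82.0, 0.0255], [-70.0, 0.0242], [-58.0, 0.0241], [-46.0, 0.0238], [-34.0, 0.0216], [-22.0, 0.02], [10.0, 0.0206], [22.0, 0.0232], [34.0, 0.0231], [46.0, 0.0226], [58.0, 0.0232], [70.0, 0.0236], [82.0, 0.0233], [94.0, 0.0246], [106.0, 0.0236], [118.0, 0.0238], [130.0, 0.024], [142.0, 0.0243], [154.0, 0.0244], [166.0, 0.0244], [178.0, 0.0247]]
```

Request:
carry_out:
  series:
    - [0,0.002,0.01,0,0.3]
    - [0,0,0.01,0,0.3]
    - [0,0,0.006,0,0.3]
    - [0,0,0.003,0,0.3]
    - [0,0,0.003,0,0.3]
    - [0,0,0,0,0.3]

```text
time_s: 11.27
tool_pos: [0.5562, 0.028, 0.2276]
ee_rot: [[0.175, 0.985, -0.001], [0.985, -0.175, 0.0], [-0.0, -0.001, -1.0]]
force: [0.6, 0.7, -4.5]
width: 0.0476
```

Request:
carry_out:
  series:
    - [0,0,0.002,0,0.3]
    - [0,0,0.002,0,0.3]
    - [0,0,0,0,0.3]
  newtons: 18

```text
time_s: 11.52
tool_pos: [0.5563, 0.028, 0.2241]
ee_rot: [[0.175, 0.985, -0.0], [0.985, -0.175, 0.0], [0.0, -0.0, -1.0]]
force: [0.0, -0.7, -4.3]
width: 0.0471
```

Request:
carry_out:
  series:
    - [0,0,0.002,0,0.3]
    - [0,0,0.002,0,0.3]
    - [0,0,0,0,0.3]

```text
time_s: 11.77
tool_pos: [0.5564, 0.028, 0.22]
ee_rot: [[0.175, 0.985, -0.0], [0.985, -0.175, -0.0], [-0.0, -0.0, -1.0]]
force: [1.7, -0.9, -3.0]
width: 0.0478
```

Request:
carry_out:
  series:
    - [0,0,0.002,0,0.3]
    - [0,0,0.001,0,0.3]
    - [0,0,0,0,0.3]

```text
time_s: 12.02
tool_pos: [0.5572, 0.028, 0.2178]
ee_rot: [[0.175, 0.985, 0.002], [0.985, -0.175, -0.0], [0.0, 0.002, -1.0]]
force: [3.2, 0.2, 0.2]
width: 0.0479
```

Contact is as predicted: +x and +z force from the upper side of the shaft, with the nose inside the bore. Now let the plate pivot between the pads by moving towards the lean and down.

Request:
carry_out:
  series:
    - [0,-0.0015,0.0018,0,0.3]
    - [0,-0.0015,0.0018,0,0.3]
    - [0,-0.0015,0.0018,0,0.3]
    - [0,-0.0015,0.0018,0,0.3]
    - [0,0,0,0,0.3]
  newtons: 12

```text
time_s: 12.43
tool_pos: [0.55, 0.0293, 0.2097]
ee_rot: [[0.175, 0.985, -0.001], [0.985, -0.175, 0.0], [0.0, -0.001, -1.0]]
force: [2.0, 3.7, 1.8]
width: 0.0476
```

```bash
cat > tilt.py <<'E'
from h import *
def tilt(show=None):
    c=cam('wrist');s=bot.read_state();W=c['W'];t=s['tool_pos']
    ex=s['ee_rot'][:,0];u=np.array([ex[1],-ex[0],0]) # +x-ish
    d=W-(t+[0,0,.04]);L=np.stack([d@ex,d@u,d[...,2]],-1)   # about pivot
    k=(L[...,1]<-.012)&(L[...,1]>-.07)&(abs(L[...,0])<.04)&(L[...,2]<.02)&(L[...,2]>-.09)
    q=L[k];best=None;rng=np.random.default_rng(0)
    for _ in range(200):
        p=q[rng.choice(len(q),3,replace=False)];n=np.cross(p[1]-p[0],p[2]-p[0]);l=np.linalg.norm(n)
        if l<1e-7: continue
        n/=l;n*=np.sign(n[2]);
        if n[2]<.6: continue
        m=abs((q-p[0])@n)<.0012
        if best is None or m.sum()>best[0]: best=(m.sum(),n,m)
    qq=q[best[2]];n=np.linalg.svd(qq-qq.mean(0))[2][2];n*=np.sign(n[2]);h=-(qq.mean(0)@n)
    print('n(ex,u,z)',n.round(3),'tilt',np.degrees(np.arctan2(-n[1],n[2])).round(1),'roll',np.degrees(np.arcsin(n[0])).round(1),'pivot above disc top',h.round(4),'pts',best[0],len(q))
    # s of plate underside along spindle using disc top plane
    a=np.array([-.618,.112,.778]);S=np.array([.5945,.0209,.1716]);nw=n[0]*ex+n[1]*u+n[2]*np.array([0,0,1]);c0=qq.mean(0)[0]*ex+qq.mean(0)[1]*u+[0,0,qq.mean(0)[2]]+t+[0,0,.04]
    print('underside s on axis',((c0-S)@nw/(a@nw)-.010).round(4),'angle to axis',np.degrees(np.arccos(nw@a)).round(1))
    if show: save(c['color'],show)
    rel(t,79.7); return c
E
python3 -c "
from tilt import *
tilt()"
```

```text
n(ex,u,z) [-0.002 -0.327  0.945] tilt 19.1 roll -0.1 pivot above disc top 0.0247 pts 10392 14348
underside s on axis 0.0581 angle to axis 19.9
tcp [0.55   0.0294 0.2098] shift [0. 0. 0.] yaw 79.93 turn 0.22921201865304397 t 12.4833 F [0.2 3.4 1. ] w 0.04784368232035882 j6 [ -2.  20.  94.   0.  67. -82.]
```

Request:
carry_out:
  series:
    - [0.0007,-0.002,0.002,0,0.3]
    - [0,-0.002,0.002,0,0.3]
    - [0,-0.002,0.002,0,0.3]
    - [0,-0.002,0.002,0,0.3]
    - [0,0,0,0,0.3]

```text
time_s: 12.9
tool_pos: [0.5425, 0.031, 0.2014]
ee_rot: [[0.175, 0.985, 0.0], [0.985, -0.175, -0.0], [-0.0, 0.0, -1.0]]
force: [4.4, -0.3, -1.5]
width: 0.0477
```

```bash
python3 -c "
from tilt import *
tilt()"
```

```text
n(ex,u,z) [-0.001 -0.622  0.783] tilt 38.5 roll -0.0 pivot above disc top 0.0241 pts 6023 9518
underside s on axis 0.0536 angle to axis 1.0
tcp [0.5425 0.031  0.2015] shift [0. 0. 0.] yaw 79.92 turn 0.21975526296240844 t 12.95 F [ 4.3  0.5 -3.9] w 0.04759025397019969 j6 [ -2.  19.  95.  -0.  65. -82.]
```

The plate is aligned to within 1° of the axis. Slide it along the spindle towards the key end.

Request:
carry_out:
  series:
    - [0,0.0019,0.0023,0,0.3]
    - [0,0.0019,0.0023,0,0.3]
    - [0,0.0019,0.0023,0,0.3]
    - [0,0.0019,0.0023,0,0.3]
    - [0,0.0019,0.0023,0,0.3]
    - [0,0.0019,0.0023,0,0.3]
    - [0,0.0019,0.0023,0,0.3]
    - [0,0,0,0,0.3]

```text
time_s: 13.62
tool_pos: [0.5558, 0.0287, 0.1852]
ee_rot: [[0.175, 0.985, -0.001], [0.985, -0.175, -0.0], [-0.0, -0.001, -1.0]]
force: [1.1, 0.5, -4.1]
width: 0.0477
```

Request:
carry_out:
  series:
    - [0,0.0013,0.0016,0,0.3]
    - [0,0.0013,0.0016,0,0.3]
    - [0,0.0013,0.0016,0,0.3]
    - [0,0,0,0,0.3]

```text
time_s: 13.95
tool_pos: [0.5596, 0.028, 0.1807]
ee_rot: [[0.175, 0.985, -0.001], [0.985, -0.175, -0.0], [-0.0, -0.0, -1.0]]
force: [1.2, -0.4, -4.2]
width: 0.0475
```

```bash
python3 -c "
from tilt import *
tilt()"
```

```text
n(ex,u,z) [ 0.001 -0.609  0.793] tilt 37.5 roll 0.0 pivot above disc top 0.0245 pts 6209 10097
underside s on axis 0.0263 angle to axis 1.7
tcp [0.5596 0.028  0.1809] shift [0. 0. 0.] yaw 79.92 turn 0.21854582960217783 t 14.0 F [ 0.1 -0.3 -4.2] w 0.047546001434407834 j6 [ -2.  22.  94.  -0.  63. -82.]
```

Request:
carry_out:
  series:
    - [0,0.0013,0.0016,0,0.3]
    - [0,0.0013,0.0016,0,0.3]
    - [0,0,0,0,0.3]

```text
time_s: 14.25
tool_pos: [0.5622, 0.0276, 0.1776]
ee_rot: [[0.175, 0.985, -0.0], [0.985, -0.175, -0.0], [-0.0, -0.0, -1.0]]
force: [0.1, -0.4, -3.4]
width: 0.0478
```

Request:
carry_out:
  series:
    - [0,0.0013,0.0016,0,0.3]
    - [0,0.0013,0.0016,0,0.3]
    - [0,0,0,0,0.3]

```text
time_s: 14.5
tool_pos: [0.5648, 0.0272, 0.1744]
ee_rot: [[0.175, 0.985, -0.0], [0.985, -0.175, 0.0], [-0.0, -0.0, -1.0]]
force: [0.4, -0.5, -3.6]
width: 0.0477
```

```bash
python3 -c "
from tilt import *
tilt()"
```

```text
n(ex,u,z) [-0.002 -0.608  0.794] tilt 37.4 roll -0.1 pivot above disc top 0.0246 pts 6290 10900
underside s on axis 0.018 angle to axis 1.8
tcp [0.5648 0.0272 0.1745] shift [0. 0. 0.] yaw 79.92 turn 0.22117860131291422 t 14.55 F [-0.6 -0.1 -3.7] w 0.047484694715534126 j6 [ -2.  23.  94.  -0.  63. -82.]
```

Request:
carry_out:
  series:
    - [0,0.0013,0.0016,0,0.3]
    - [0,0.0013,0.0016,0,0.3]
    - [0,0.0013,0.0016,0,0.3]
    - [0,0,0,0,0.3]

```text
time_s: 14.88
tool_pos: [0.5687, 0.0265, 0.1695]
ee_rot: [[0.175, 0.985, -0.0], [0.985, -0.175, 0.0], [-0.0, -0.0, -1.0]]
force: [0.5, -0.7, -4.1]
width: 0.048
```

The plate is at s = 18 mm, below the 28 mm key end, so the keyway has dropped over the key. Continue to the shoulder.

Request:
carry_out:
  series:
    - [0,0.0013,0.0016,0,0.3]
    - [0,0.0013,0.0016,0,0.3]
    - [0,0.0013,0.0016,0,0.3]
    - [0,0.0013,0.0016,0,0.3]
    - [0,0,0,0,0.3]

```text
time_s: 15.3
tool_pos: [0.5738, 0.0256, 0.1631]
ee_rot: [[0.175, 0.985, -0.0], [0.985, -0.175, 0.0], [-0.0, -0.0, -1.0]]
force: [-0.2, 0.2, -3.9]
width: 0.0476
```

Request:
carry_out:
  series:
    - [0,0.0009,0.0012,0,0.3]
    - [0,0.0009,0.0012,0,0.3]
    - [0,0.0009,0.0012,0,0.3]
    - [0,0,0,0,0.3]

```text
time_s: 15.63
tool_pos: [0.5755, 0.0255, 0.1601]
ee_rot: [[0.175, 0.985, -0.002], [0.985, -0.175, 0.001], [0.0, -0.002, -1.0]]
force: [-6.5, 2.3, 2.4]
width: 0.048
```

```bash
python3 -c "
from tilt import *
tilt()"
```

```text
n(ex,u,z) [ 0.004 -0.631  0.776] tilt 39.1 roll 0.2 pivot above disc top 0.0238 pts 5947 8726
underside s on axis 0.0007 angle to axis 0.9
tcp [0.5756 0.0255 0.1602] shift [0. 0. 0.] yaw 79.92 turn 0.22461666196886654 t 15.6833 F [-6.6  1.9  2.3] w 0.04764401915537853 j6 [ -2.  25.  93.   0.  62. -82.]
```

Home: contact felt and underside at s = 0.7 mm. Release and rise.

Request:
carry_out:
  series:
    - [0,0.0005,0.0006,0,0.3]
    - [0,0,0,0,0.75]
    - [0,0,0,0,0.75]
    - [0,0,0,0,0.75]
    - [0,0,0,0,0.75]
    - [0,0,-0.015,0,0.75]
    - [0,0,-0.03,0,0.75]
    - [0,0,-0.03,0,0.75]
    - [0,0,-0.03,0,0.75]
    - [0,0,-0.03,0,0.75]
    - [0,0,0,0,0.75]

```text
time_s: 16.6
tool_pos: [0.5789, 0.025, 0.3005]
ee_rot: [[0.175, 0.985, 0.009], [0.985, -0.175, -0.0], [0.001, 0.009, -1.0]]
force: [0.5, -0.1, 0.0]
width: 0.0697
```

Run:
```python
from h import *
c=cam('wrist');s=bot.read_state()
a=np.array([-.618,.112,.778]);a/=np.linalg.norm(a);S=np.array([.5945,.0209,.1716])
d=c['W'].reshape(-1,3)-S;h=d@a;r=np.linalg.norm(d-h[:,None]*a,axis=1)
for lo,hi,rr in [(.0,.02,(.035,.058)),(.03,.055,(.0145,.022))]:
    k=(r>rr[0])&(r<rr[1])&(h>lo)&(h<hi);q=d[k];m0=np.median(h[k]);q=q[abs(h[k]-m0)<.003];n=np.linalg.svd(q-q.mean(0),full_matrices=False)[2][2];n*=np.sign(n[2]);print(lo,k.sum(),'h',m0.round(4),'n',n.round(3),'ang',np.degrees(np.arccos(n@a)).round(1))
rel([.5793,-.3143,.10],0)
save(c['color'],'w5.png')
```

```text
0.0 8353 h 0.0104 n [-0.618  0.113  0.778] ang 0.1
0.03 1067 h 0.0424 n [-0.618  0.112  0.778] ang 0.0
tcp [0.5781 0.025  0.2974] shift [-0.334   0.0594  0.1974] yaw 79.92 turn 79.91945829129104 t 16.65 F [ 0.5 -0.8 -0.7] w 0.06972695559408464 j6 [ -2.  18.  83.  -0.  78. -82.]
```

View pics/w5.png

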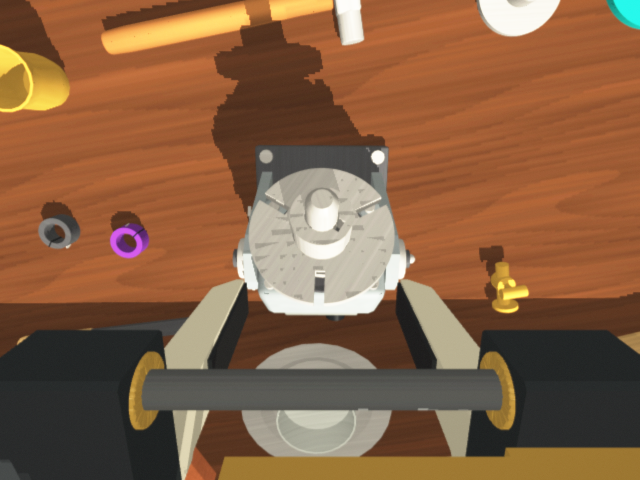

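The plate is home: disc face at s = 10.4 mm, boss face at 42.4 mm, parallel within 0.1°. Now the steel collar (the grey ring at (59,232); the purple one at (129,240) stays).

Request:
carry_out:
  series:
    - [-0.02,0.004,0,0,0.6]
    - [-0.034,0.006,0,0,0.6]
    - [-0.035,0.006,0,0,0.6]
    - [-0.035,0.006,0.005,0,0.6]
    - [-0.035,0.006,0.015,0,0.6]
    - [-0.035,0.006,0.02,0,0.6]
    - [-0.035,0.006,0.02,0,0.6]
    - [-0.035,0.006,0.02,0,0.6]
    - [-0.035,0.006,0.02,0,0.6]
    - [-0.03,0.006,0.02,0,0.6]
    - [-0.005,0.001,0.02,0,0.6]
    - [0,0,0.02,0,0.6]

```text
time_s: 17.65
tool_pos: [0.5754, -0.3161, 0.1316]
ee_rot: [[0.178, 0.984, -0.001], [0.984, -0.178, 0.001], [0.0, -0.001, -1.0]]
force: [0.9, -0.4, 0.1]
width: 0.0555
```

```bash
cat > ring.py <<'E'
from h import *
c=cam('wrist');P=c['W'];C=c['color'].astype(int)
k=(abs(P[...,2]-.02)<.003)&(np.hypot(P[...,0]-.5793,P[...,1]+.3144)<.03)
q=P[k][:,:2];print(len(q),cv2.minEnclosingCircle(q.astype(np.float32)),np.median(P[k][:,2]),C[k].mean(0))
from scipy.optimize import least_squares
m0=q.mean(0)
# ring midpoint fit: points lie between r .013 and .020
o=least_squares(lambda p:np.maximum(0,np.hypot(*(q-p).T)-.020)+np.maximum(0,.013-np.hypot(*(q-p).T)),m0,loss='soft_l1',f_scale=.0005);print('centre',o.x.round(4))
rel([*o.x,-.0145],79.9)
yy,xx=np.nonzero(k);a,b=int(yy.mean()),int(xx.mean());print(a,b)
save(cv2.resize(c['color'][max(a-60,0):a+60,max(b-80,0):b+80],(640,480),interpolation=cv2.INTER_CUBIC),'ring.png')
E
python3 ring.py
```

```text
1173 ((0.5789760947227478, -0.3171480894088745), 0.020594386383891106) 0.019968335141547333 [142.99744246 136.78346121 130.02387042]
centre [ 0.5789 -0.3166]
tcp [ 0.5739 -0.314   0.1274] shift [-0.0022  0.0063  0.1419] yaw 79.82 turn -0.08432525543098279 t 17.7 F [-0.8  0.6 -3.6] w 0.055948555946764546 j6 [ -33.   35.   81.    0.   64. -113.]
229 323
```

Request:
carry_out:
  series:
    - [-0.0015,0.004,0.03,0,0.6]
    - [0,0,0.03,0,0.6]
    - [0,0,0,0,0.6]
    - [0,0,0,0,0.6]

```text
time_s: 18.03
tool_pos: [0.5794, -0.3155, 0.0734]
ee_rot: [[0.175, 0.985, -0.003], [0.985, -0.175, 0.002], [0.001, -0.003, -1.0]]
force: [0.7, -0.4, 0.9]
width: 0.0559
```

```bash
python3 ring.py
```

```text
1754 ((0.5791057348251343, -0.31696298718452454), 0.020717622712254524) 0.019925861061539568 [137.40935006 134.3700114  129.35974914]
centre [ 0.5789 -0.3165]
tcp [ 0.5804 -0.3162  0.0752] shift [-0.0006 -0.0015  0.0897] yaw 79.94 turn 0.04066672028950791 t 18.0833 F [-0.1 -0.7 -0. ] w 0.05557273931804072 j6 [ -33.   39.   82.    0.   58. -113.]
248 322
```

View pics/ring.png

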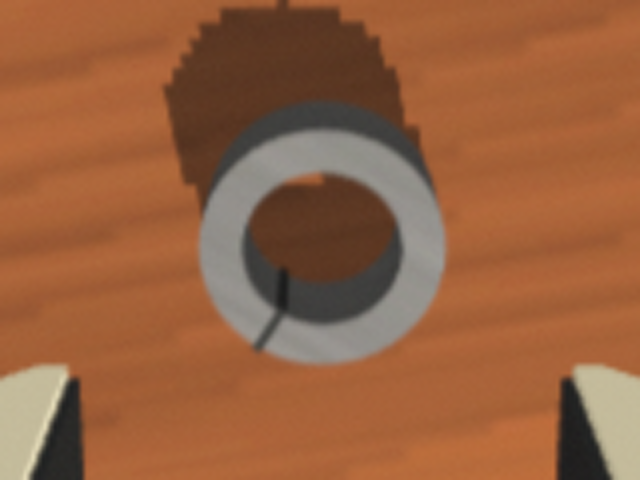

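The crop shows the grey steel collar with a slit at lower left, centred between the open fingers. Descend and grip it near the fingertips.

Request:
carry_out:
  series:
    - [-0.0006,-0.0015,0.025,0,0.6]
    - [0,0,0.03,0,0.6]
    - [0,0,0.02,0,0.6]
    - [0,0,0.0135,0,0.6]
    - [0,0,0,0,0.6]
    - [0,0,0,0,0.2]
    - [0,0,0,0,0.2]
    - [0,0,0,0,0.2]
    - [0,0,0,0,0.2]
    - [0,0,0,0,0.2]
    - [0,0,0,0,0.2]
  newtons: 12

```text
time_s: 19.0
tool_pos: [0.5796, -0.3171, -0.0123]
ee_rot: [[0.175, 0.985, 0.002], [0.985, -0.175, -0.001], [-0.001, 0.003, -1.0]]
force: [0.3, 1.0, 7.8]
width: 0.0396
```

Request:
carry_out:
  series:
    - [0,0,-0.01,0,0.2]
    - [0,0,-0.02,0,0.2]
    - [0,0,-0.03,0,0.2]
    - [0,0,-0.035,0,0.2]
    - [0,0,-0.035,0,0.2]
    - [0,0,-0.035,0,0.2]
    - [0,0,-0.035,0,0.2]
    - [0,0,-0.035,0,0.2]
    - [0,0,-0.035,0,0.2]
    - [0,0,0,0,0.2]

```text
time_s: 19.83
tool_pos: [0.5804, -0.3178, 0.2648]
ee_rot: [[0.175, 0.985, 0.01], [0.985, -0.175, -0.006], [-0.005, 0.011, -1.0]]
force: [1.1, -0.2, 0.5]
width: 0.0397
```

```bash
cat > rh.py <<'E'
from h import *
def rh():
    c=cam('wrist');s=bot.read_state();t=s['tool_pos'];W=c['W'];T=(W-t)@s['ee_rot']
    k=(np.hypot(T[...,0],T[...,1])<.024)&(abs(T[...,0])<.017)&(T[...,2]>-.06)&(T[...,2]<-.01);q=W[k];z=np.median(q[:,2])
    d=q[abs(q[:,2]-z)<.004];A=np.c_[d[:,:2]-d[:,:2].mean(0),np.ones(len(d))];g=np.linalg.lstsq(A,d[:,2],rcond=None)[0]
    print('ring top tool z',t[2]-z,len(d),'slope',g[:2].round(3),'circle',cv2.minEnclosingCircle(d[:,:2].astype(np.float32)),'top world z',z)
    print('extents in tool',T[k].min(0).round(4),T[k].max(0).round(4))
    rel([.5555,.0282,.27],79.7)
E
python3 -c "
from rh import *
rh()"
```

```text
ring top tool z -0.03539107772092237 3592 slope [ 0.011 -0.003] circle ((0.5792434215545654, -0.3194939196109772), 0.02084536850452423) top world z 0.2962715400304457
extents in tool [-0.017  -0.0204 -0.0377] [ 0.017   0.0205 -0.0146]
tcp [ 0.5797 -0.3173  0.2609] shift [ 0.336  -0.0842 -0.0107] yaw 79.92 turn 0.22201272860972665 t 19.8833 F [ 0.5  0.  -1. ] w 0.03924218991099373 j6 [ -33.   29.   73.   -0.   78. -113.]
```

Request:
carry_out:
  series:
    - [0.015,-0.004,-0.005,0,0.2]
    - [0.035,-0.009,0,0,0.2]
    - [0.035,-0.009,0,0,0.2]
    - [0.035,-0.009,0,0,0.2]
    - [0.035,-0.009,0,0,0.2]
    - [0.035,-0.009,0,0,0.2]
    - [0.035,-0.009,0,0,0.2]
    - [0.035,-0.009,0,0,0.2]
    - [0.035,-0.009,0,0,0.2]
    - [0.028,-0.007,0,0,0.2]
    - [0.013,-0.001,0,0,0.2]
    - [0,0,0,0,0.2]

```text
time_s: 20.88
tool_pos: [0.5538, 0.0315, 0.2601]
ee_rot: [[0.172, 0.985, -0.002], [0.985, -0.172, 0.0], [0.0, -0.002, -1.0]]
force: [0.4, 0.3, -0.4]
width: 0.0395
```

Request:
carry_out:
  series:
    - [0,0,0,0.2,0.2]
    - [0,0,0,0,0.2]

```text
time_s: 21.05
tool_pos: [0.5545, 0.028, 0.2604]
ee_rot: [[0.179, 0.984, -0.001], [0.984, -0.179, -0.0], [-0.001, -0.001, -1.0]]
force: [-0.4, 0.2, -0.5]
width: 0.0392
```

```bash
python3 -c "
from rh import *
rh()"
```

```text
ring top tool z -0.03143132352466993 3612 slope [0.001 0.001] circle ((0.5536112785339355, 0.026398392394185066), 0.020889686420559883) top world z 0.29190299448447143
extents in tool [-0.017  -0.0214 -0.0345] [ 0.017   0.0198 -0.0113]
tcp [0.5546 0.0277 0.2605] shift [ 0.0006  0.0008 -0.0095] yaw 79.64 turn -0.055711319982094665 t 21.1 F [ 0.4 -0.4 -1.5] w 0.03962289958087126 j6 [ -2.  17.  89.  -0.  73. -82.]
```

Request:
carry_out:
  series:
    - [0.0003,0.0018,0.01,0,0.2]
    - [0,0,0.012,0,0.2]
    - [0,0,0.01,0,0.2]
    - [0,0,0.006,0,0.2]
    - [0,0,0.003,0,0.2]
    - [0,0,0,0,0.2]

```text
time_s: 21.6
tool_pos: [0.5563, 0.0286, 0.219]
ee_rot: [[0.179, 0.984, -0.001], [0.984, -0.179, 0.0], [-0.0, -0.001, -1.0]]
force: [-0.0, -0.3, -0.9]
width: 0.0395
```

Request:
carry_out:
  series:
    - [0,0,0.002,0,0.2]
    - [0,0,0.002,0,0.2]
    - [0,0,0,0,0.2]

```text
time_s: 21.85
tool_pos: [0.5565, 0.0289, 0.2158]
ee_rot: [[0.178, 0.984, 0.0], [0.984, -0.178, 0.0], [0.0, 0.0, -1.0]]
force: [-0.3, 1.0, -0.4]
width: 0.0396
```

Request:
carry_out:
  series:
    - [0,0,0.002,0,0.2]
    - [0,0,0.002,0,0.2]
    - [0,0,0,0,0.2]

```text
time_s: 22.1
tool_pos: [0.5564, 0.0289, 0.2115]
ee_rot: [[0.178, 0.984, -0.0], [0.984, -0.178, -0.0], [-0.0, -0.0, -1.0]]
force: [0.5, -0.7, -0.5]
width: 0.0395
```

Request:
carry_out:
  series:
    - [0,0,0.0015,0,0.2]
    - [0,0,0.0015,0,0.2]
    - [0,0,0,0,0.2]

```text
time_s: 22.35
tool_pos: [0.5568, 0.0288, 0.2089]
ee_rot: [[0.178, 0.984, 0.001], [0.984, -0.178, -0.0], [0.0, 0.001, -1.0]]
force: [0.9, 0.1, -0.4]
width: 0.0394
```

Request:
carry_out:
  series:
    - [0,-0.0013,0.002,0,0.2]
    - [0,-0.0013,0.002,0,0.2]
    - [0,-0.0013,0.002,0,0.2]
    - [0,-0.0013,0.002,0,0.2]
    - [0,0,0,0,0.2]
  newtons: 8

```text
time_s: 22.77
tool_pos: [0.5515, 0.0298, 0.2006]
ee_rot: [[0.178, 0.984, 0.001], [0.984, -0.178, -0.0], [0.0, 0.001, -1.0]]
force: [3.7, -0.5, -0.2]
width: 0.0396
```

```bash
cat > rt.py <<'E'
from h import *
def rt(show=None):
    c=cam('wrist');s=bot.read_state();t=s['tool_pos'];W=c['W'];C=c['color'].astype(int)
    a=np.array([-.618,.112,.778]);a/=np.linalg.norm(a);S=np.array([.5945,.0209,.1716])
    d=W-S;h=d@a;v=d-h[...,None]*a;r=np.linalg.norm(v,axis=-1)
    T=(W-t)@s['ee_rot']
    k=(r<.022)&(h>.046)&(h<.1)&(abs(T[...,0])<.0185)&(T[...,2]>-.06)&(T[...,2]<0)&(r>.0135)
    q=W[k];rng=np.random.default_rng(0);best=(0,)
    for _ in range(300):
        p=q[rng.choice(len(q),3,replace=False)];n=np.cross(p[1]-p[0],p[2]-p[0]);l=np.linalg.norm(n)
        if l<1e-7: continue
        n=n/l*np.sign(n[2])
        if n@a<.6: continue
        m=abs((q-p[0])@n)<.0008
        if m.sum()>best[0]: best=(m.sum(),n,m)
    m=best[2];qq=q[m];n=np.linalg.svd(qq-qq.mean(0),full_matrices=False)[2][2];n*=np.sign(n[2])
    hh=(qq.mean(0)-S)@n/(a@n)
    print('ring top pts',m.sum(),len(q),'n',n.round(3),'angle to axis',np.degrees(np.arccos(n@a)).round(1),'top s',hh.round(4))
    e=v[k][m];print('ring extents about axis', cv2.minEnclosingCircle(np.c_[e@np.array([.178,.984,0]),e@np.cross(a,[.178,.984,0])].astype(np.float32)))
    rel(t,79.7)
    if show: save(c['color'],show)
if __name__=='__main__': rt()
E
python3 rt.py
```

```text
ring top pts 2526 3583 n [-0.489  0.095  0.867] angle to axis 9.1 top s 0.0769
ring extents about axis ((0.00016461334598716348, -0.0017854854231700301), 0.02065901644527912)
tcp [0.5515 0.0298 0.2007] shift [0. 0. 0.] yaw 79.72 turn 0.02314122091665638 t 22.8167 F [3.4 0.1 0.4] w 0.03940552670750453 j6 [ -2.  20.  94.   0.  65. -81.]
```

Request:
carry_out:
  series:
    - [0,-0.001,0.0015,0,0.2]
    - [0,-0.001,0.0015,0,0.2]
    - [0,0.0003,0.001,0,0.2]
    - [0,0,0,0,0.2]

```text
time_s: 23.15
tool_pos: [0.5502, 0.0301, 0.1971]
ee_rot: [[0.178, 0.984, 0.001], [0.984, -0.178, -0.0], [0.0, 0.001, -1.0]]
force: [4.4, 0.1, 2.8]
width: 0.0393
```

```bash
python3 rt.py
```

```text
ring top pts 2474 4325 n [-0.651  0.113  0.751] angle to axis 2.4 top s 0.0744
ring extents about axis ((0.0012326249852776527, 0.0016831369139254093), 0.021793711930513382)
tcp [0.5501 0.0301 0.1972] shift [0. 0. 0.] yaw 79.72 turn 0.021749357519354362 t 23.2 F [ 4.9 -0.7  2.8] w 0.03985741011058938 j6 [ -2.  20.  95.  -0.  65. -81.]
```

Request:
carry_out:
  series:
    - [0,0.0014,0.0015,0,0.2]
    - [0,0.0013,0.0016,0,0.2]
    - [0,0.0013,0.0016,0,0.2]
    - [0,0.0013,0.0016,0,0.2]
    - [0,0,0,0,0.2]

```text
time_s: 23.62
tool_pos: [0.5542, 0.0294, 0.1906]
ee_rot: [[0.178, 0.984, -0.002], [0.984, -0.178, 0.0], [-0.0, -0.002, -1.0]]
force: [-3.2, 1.0, 8.8]
width: 0.0398
```

```bash
python3 rt.py
```

```text
ring top pts 2178 4591 n [-0.772  0.15   0.617] angle to axis 13.0 top s 0.0714
ring extents about axis ((0.0012445766478776932, 0.001977630890905857), 0.021869957447052002)
tcp [0.5542 0.0294 0.1906] shift [0. 0. 0.] yaw 79.73 turn 0.025319823307270894 t 23.6667 F [-2.4  1.1  8. ] w 0.0393671831325128 j6 [ -2.  21.  94.   0.  65. -82.]
```

The collar has entered but has swung 13° too far in the pads, with some force building. I'll ease the load and then release, so it can slide down the steep shaft by itself.

Request:
carry_out:
  series:
    - [0,-0.001,-0.0015,0,0.2]
    - [0,-0.0005,-0.001,0,0.2]
    - [0,0,0,0,0.2]
    - [0,0,0,0,0.45]
    - [0,0,0,0,0.6]
    - [0,0,0,0,0.7]
    - [0,0,0,0,0.7]
    - [0,0,0,0,0.7]

```text
time_s: 24.33
tool_pos: [0.5535, 0.0294, 0.193]
ee_rot: [[0.178, 0.984, -0.0], [0.984, -0.178, -0.0], [-0.0, -0.0, -1.0]]
force: [1.1, 0.6, -0.5]
width: 0.0631
```

```bash
sed -i 's/h>.046/h>.044/' rt.py; python3 -c "
from rt import *
rt('w6.png')"
```

```text
ring top pts 2048 4371 n [-0.766  0.148  0.625] angle to axis 12.4 top s 0.0736
ring extents about axis ((-0.00020386827236507088, 0.0032179243862628937), 0.019951144233345985)
tcp [0.5534 0.0294 0.193 ] shift [0. 0. 0.] yaw 79.72 turn 0.020769569705691993 t 24.3833 F [-0.5 -0.1  0.6] w 0.0641325126235111 j6 [ -2.  21.  94.  -0.  65. -81.]
```

View pics/w6.png

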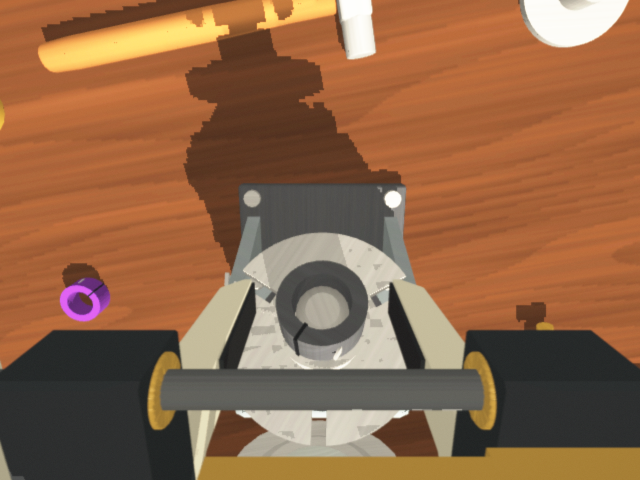

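The picture shows the collar around the nose at (322,305), cocked about 12° and hung up with its rear edge high. I'll rise, close the fingers and press that high edge down gently to square it.

Request:
carry_out:
  series:
    - [0,0,-0.015,0,0.7]
    - [0,0,-0.025,0,0.7]
    - [0,0,-0.025,0,0.7]
    - [0,0,0,0,0]
    - [0,0,0,0,0]
    - [0,0,0,0,0]
    - [0,0,0,0,0]
    - [0,0,0,0,0]
    - [0,0,0,0,0]
    - [0,0,0,0,0]
    - [0,0,0,0,0]

```text
time_s: 25.3
tool_pos: [0.5534, 0.0294, 0.2578]
ee_rot: [[0.178, 0.984, -0.0], [0.984, -0.178, 0.0], [-0.0, -0.0, -1.0]]
force: [-0.1, 0.2, 0.2]
width: 0.0163
```

```bash
python3 rt.py
python3 - <<'E'
from h import *
rel([.560,.0274,.225],79.7)
E
```

```text
tcp [0.5534 0.0294 0.2578] shift [-0.0008  0.0069  0.0328] yaw 79.72 turn 0.019297048712559217 t 25.35 F [-1.   0.6 -0.1] w 0.012514379945156926 j6 [ -2.  17.  90.   0.  73. -81.]Traceback (most recent call last):
  File "rt.py", line 22, in <module>
    if __name__=='__main__': rt()
                             ~~^^
  File "rt.py", line 10, in rt
    p=q[rng.choice(len(q),3,replace=False)];n=np.cross(p[1]-p[0],p[2]-p[0]);l=np.linalg.norm(n)
        ~~~~~~~~~~^^^^^^^^^^^^^^^^^^^^^^^^
  File "numpy/random/_generator.pyx", line 864, in numpy.random._generator.Generator.choice
ValueError: a must be a positive integer unless no samples are taken
```

```bash
sed -i 's/(T\[...,2\]<0)/(T[...,2]<.1)\&(abs(C-C.mean(-1,keepdims=True)).max(-1)<40)/; s/(abs(T\[...,0\])<.0185)/(abs(T[...,0])<.022)/; s/T\[...,2\]>-.06/T[...,2]>-.0/' rt.py; sed -i 's/if len/if len/' rt.py; python3 rt.py
```

```text
ring top pts 1048 2455 n [-0.757  0.125  0.642] angle to axis 11.2 top s 0.0734
ring extents about axis ((-0.0003458866267465055, 0.002809945261105895), 0.02036667987704277)
tcp [0.5534 0.0294 0.2579] shift [0. 0. 0.] yaw 79.72 turn 0.019668213854572514 t 25.4 F [ 0.1 -0.  -0.7] w 0.008237134830465597 j6 [ -2.  17.  90.   0.  73. -81.]
```

Request:
carry_out:
  series:
    - [-0.001,0.007,0.01,0,0]
    - [0,0,0.012,0,0]
    - [0,0,0.008,0,0]
    - [0,0,0,0,0]

```text
time_s: 25.73
tool_pos: [0.5594, 0.0271, 0.2257]
ee_rot: [[0.179, 0.984, -0.003], [0.984, -0.179, 0.0], [-0.0, -0.003, -1.0]]
force: [0.0, -0.4, 0.4]
width: 0.0005
```

Now press down in small steps, watching the force.

Request:
carry_out:
  series:
    - [0,0,0.002,0,0]
    - [0,0,0.002,0,0]
    - [0,0,0.001,0,0]
    - [0,0,0,0,0]

```text
time_s: 26.07
tool_pos: [0.5602, 0.0272, 0.2231]
ee_rot: [[0.178, 0.984, 0.0], [0.984, -0.178, 0.0], [0.0, 0.0, -1.0]]
force: [0.4, -0.1, -0.1]
width: 0.0005
```

Request:
carry_out:
  series:
    - [0,0,0.0015,0,0]
    - [0,0,0.0015,0,0]
    - [0,0,0,0,0]

```text
time_s: 26.32
tool_pos: [0.5608, 0.0272, 0.2211]
ee_rot: [[0.178, 0.984, 0.002], [0.984, -0.178, -0.0], [0.0, 0.002, -1.0]]
force: [-1.1, -0.8, 6.7]
width: 0.0005
```

Request:
carry_out:
  series:
    - [0,0,0.0012,0,0]
    - [0,0,0.0012,0,0]
    - [0,0,0.0012,0,0]
    - [0,0,0,0,0]

```text
time_s: 26.65
tool_pos: [0.5622, 0.0271, 0.2195]
ee_rot: [[0.178, 0.984, 0.007], [0.984, -0.178, -0.0], [0.001, 0.007, -1.0]]
force: [-1.0, 0.0, 19.3]
width: 0.0009
```

```bash
python3 rt.py
```

```text
ring top pts 676 1306 n [-0.751  0.137  0.646] angle to axis 10.8 top s 0.0706
ring extents about axis ((-1.466367393732071e-05, 0.0105286855250597), 0.018865974619984627)
tcp [0.5622 0.027  0.2195] shift [0. 0. 0.] yaw 79.72 turn 0.021850666714101408 t 26.7 F [-1.1 -0.1 18.5] w 0.00047518029427007176 j6 [ -2.  20.  92.  -0.  68. -82.]
```

The force is building without squaring the collar. Its rear inner wall rides on the shaft's chamfer corner, and I'm pressing in front of that pivot. I'll lift, move about 19 mm back and press on its lower rear side instead.

Request:
carry_out:
  series:
    - [0,0,-0.005,0,0]
    - [0,0,-0.01,0,0]
    - [0,0.01,0,0,0]
    - [0,0.008,0,0,0]
    - [0,0,0.006,0,0]
    - [0,0,0.006,0,0]
    - [0,0,0,0,0]

```text
time_s: 27.28
tool_pos: [0.5768, 0.024, 0.2174]
ee_rot: [[0.178, 0.984, -0.003], [0.984, -0.178, 0.0], [-0.0, -0.003, -1.0]]
force: [-0.1, 0.2, 0.4]
width: 0.0002
```

```bash
python3 rt.py
```

```text
ring top pts 661 1266 n [-0.75   0.157  0.643] angle to axis 11.1 top s 0.0708
ring extents about axis ((-5.1505863666534424e-05, 0.011964015662670135), 0.018110638484358788)
tcp [0.577  0.024  0.2181] shift [0. 0. 0.] yaw 79.72 turn 0.021701704693811052 t 27.3333 F [-0.8  0.2 -0.1] w 0.0007685007569058291 j6 [ -2.  22.  89.   0.  69. -82.]
```

Request:
carry_out:
  series:
    - [0,0.003,0,0,0]
    - [0,0,0.002,0,0]
    - [0,0,0.002,0,0]
    - [0,0,0.002,0,0]
    - [0,0,0.001,0,0]
    - [0,0,0,0,0]

```text
time_s: 27.83
tool_pos: [0.5809, 0.0234, 0.2123]
ee_rot: [[0.178, 0.984, 0.0], [0.984, -0.178, -0.0], [0.0, 0.0, -1.0]]
force: [0.5, 0.2, 0.7]
width: 0.0004
```

Request:
carry_out:
  series:
    - [0,0,0.0015,0,0]
    - [0,0,0.0015,0,0]
    - [0,0,0,0,0]

```text
time_s: 28.08
tool_pos: [0.5815, 0.0233, 0.2099]
ee_rot: [[0.178, 0.984, 0.002], [0.984, -0.178, -0.0], [0.0, 0.002, -1.0]]
force: [1.5, -1.2, 4.5]
width: 0.0004
```

Request:
carry_out:
  series:
    - [0,0,0.0015,0,0]
    - [0,0,0.0015,0,0]
    - [0,0,0,0,0]

```text
time_s: 28.33
tool_pos: [0.5826, 0.0232, 0.2082]
ee_rot: [[0.178, 0.984, 0.005], [0.984, -0.178, -0.0], [0.001, 0.005, -1.0]]
force: [3.2, -1.0, 9.9]
width: 0.0007
```

```bash
python3 rt.py
```

```text
Traceback (most recent call last):
  File "rt.py", line 22, in <module>
    if __name__=='__main__': rt()
                             ~~^^
  File "rt.py", line 10, in rt
    p=q[rng.choice(len(q),3,replace=False)];n=np.cross(p[1]-p[0],p[2]-p[0]);l=np.linalg.norm(n)
        ~~~~~~~~~~^^^^^^^^^^^^^^^^^^^^^^^^
  File "numpy/random/_generator.pyx", line 920, in numpy.random._generator.Generator.choice
ValueError: Cannot take a larger sample than population when replace is False
```

```bash
sed -i 's/T\[...,2\]>-.0)/T[...,2]>-.06)/' rt.py
python3 - <<'E'
from rt import *
rt('w7.png')
E
```

```text
ring top pts 2477 4509 n [-0.603  0.138  0.786] angle to axis 1.8 top s 0.0709
ring extents about axis ((-0.0003262253012508154, 0.0013219804968684912), 0.02058090642094612)
tcp [0.5826 0.0232 0.2082] shift [0. 0. 0.] yaw 79.71 turn 0.012938346591553795 t 28.4333 F [ 4.1 -0.3  9.8] w 0.00048340621326862463 j6 [ -2.  23.  89.  -0.  68. -82.]
```

View pics/w7.png

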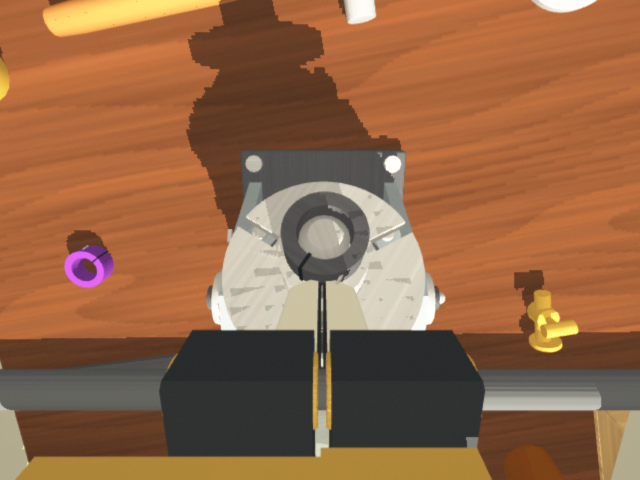

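The collar is now square to 1.8° at top s = 71 mm (62 is home). Back off and see whether it slides.

Request:
carry_out:
  series:
    - [0,0,-0.004,0,0]
    - [0,0,-0.012,0,0]
    - [0,0,-0.02,0,0]
    - [0,0,-0.01,0,0]
    - [0,0,0,0,0]

```text
time_s: 28.85
tool_pos: [0.5817, 0.0234, 0.2545]
ee_rot: [[0.178, 0.984, 0.003], [0.984, -0.178, -0.0], [0.001, 0.003, -1.0]]
force: [1.3, -0.1, 0.6]
width: 0.0005
```

```bash
python3 rt.py
```

```text
ring top pts 1402 2975 n [-0.732  0.158  0.662] angle to axis 9.7 top s 0.0691
ring extents about axis ((-0.00015100114978849888, 0.0019611420575529337), 0.020408134907484055)
tcp [0.5811 0.0234 0.2529] shift [0. 0. 0.] yaw 79.72 turn 0.019672799653392303 t 28.9 F [-0.1  0.3  0.2] w 0.00026869390789590583 j6 [ -2.  21.  86.   0.  73. -82.]
```

It slid about 2 mm and cocked again to 9.7°, because I had held it above its middle. I'll regrip it around its middle, bias it against the upper side of the shaft, and draw it down along the axis.

Request:
carry_out:
  series:
    - [0,-0.01,0,0,0.65]
    - [0,-0.015,0,0,0.65]
    - [0,0,0,0,0.65]
    - [0,0,0,0,0.65]
    - [0,0,0,0,0.65]
    - [0,0,0,0,0.65]
    - [0,0,0,0,0.65]
    - [0,0,0,0,0.65]
    - [0,0,0,0,0.65]
  newtons: 10

```text
time_s: 29.65
tool_pos: [0.5564, 0.0278, 0.2523]
ee_rot: [[0.179, 0.984, -0.0], [0.984, -0.179, 0.0], [0.0, -0.0, -1.0]]
force: [-0.1, -0.0, -0.2]
width: 0.0559
```

```bash
python3 rt.py
python3 - <<'E'
from h import *
S=np.array([.5945,.0209,.1716]);a=np.array([-.618,.112,.778]);u=np.array([.984,-.178,0])
C=S+.0590*a-.003*u; print(C); rel([C[0],C[1],C[2]-.008-.0215],79.7)
E
```

```text
ring top pts 1318 2713 n [-0.721  0.158  0.675] angle to axis 8.8 top s 0.069
ring extents about axis ((-0.00012325617717579007, 0.0019290543859824538), 0.020350849255919456)
tcp [0.5564 0.0279 0.2523] shift [0. 0. 0.] yaw 79.72 turn 0.01863273397249543 t 29.7 F [-1.1 -0.6 -0.5] w 0.05822022786465293 j6 [ -2.  18.  90.   0.  72. -82.]
[0.555086 0.028042 0.217502]
tcp [0.5564 0.0279 0.2523] shift [-0.0001 -0.0013  0.0643] yaw 79.72 turn 0.01863273397249543 t 29.7 F [-1.1 -0.6 -0.5] w 0.05822022786465293 j6 [ -2.  18.  90.   0.  72. -82.]
```

Request:
carry_out:
  series:
    - [0,-0.0013,0.02,0,0.65]
    - [0,0,0.02,0,0.65]
    - [0,0,0.016,0,0.65]
    - [0,0,0.008,0,0.65]
    - [0,0,0,0,0.65]
    - [0,0,0,0,0.2]
    - [0,0,0,0,0.2]
    - [0,0,0,0,0.2]
    - [0,0,0,0,0.2]
    - [0,0,0,0,0.2]
  newtons: 10

```text
time_s: 30.53
tool_pos: [0.5554, 0.0285, 0.1892]
ee_rot: [[0.178, 0.984, 0.002], [0.984, -0.178, 0.001], [0.001, 0.001, -1.0]]
force: [0.3, 3.5, 2.4]
width: 0.039
```

Request:
carry_out:
  series:
    - [0,-0.0006,0.0005,0,0.2]
    - [0,0.0,0.0015,0,0.2]
    - [0,0.001,0.0015,0,0.2]
    - [0,0,0,0,0.2]

```text
time_s: 30.87
tool_pos: [0.5569, 0.0285, 0.1869]
ee_rot: [[0.178, 0.984, 0.005], [0.984, -0.178, 0.001], [0.002, 0.004, -1.0]]
force: [2.0, 4.4, 12.8]
width: 0.0396
```

```bash
python3 rt.py
```

```text
ring top pts 2702 5145 n [-0.726  0.135  0.674] angle to axis 8.7 top s 0.0663
ring extents about axis ((-0.00025312788784503937, 0.0005799797363579273), 0.02196391113102436)
tcp [0.5569 0.0285 0.1869] shift [0. 0. 0.] yaw 79.72 turn 0.022572672609058486 t 30.9167 F [ 1.5  3.8 10.8] w 0.03971386124570305 j6 [ -2.  22.  94.   0.  64. -82.]
```

Request:
carry_out:
  series:
    - [0.0007,-0.001,0.0008,0,0.2]
    - [0,0.0,0.0015,0,0.2]
    - [0,0.0008,0.0015,0,0.2]
    - [0,0,0,0,0.2]
  newtons: 16

```text
time_s: 31.25
tool_pos: [0.5577, 0.0287, 0.1846]
ee_rot: [[0.178, 0.984, 0.007], [0.984, -0.178, -0.0], [0.001, 0.007, -1.0]]
force: [-0.5, 0.5, 23.1]
width: 0.0397
```

```bash
python3 rt.py
```

```text
ring top pts 2676 5183 n [-0.743  0.131  0.657] angle to axis 10.0 top s 0.0659
ring extents about axis ((3.658828427433036e-05, 0.0004269602941349149), 0.02191414125263691)
tcp [0.5576 0.0287 0.1846] shift [0. 0. 0.] yaw 79.72 turn 0.022803267956561513 t 31.3 F [-0.2  1.6 22.9] w 0.03951667075604144 j6 [ -2.  22.  95.  -0.  63. -82.]
```

The collar's low front edge has now reached the boss, which is why it stopped. Only the rear needs to come down. Release, close, and press the rear top edge, which now lies behind the corner.

Request:
carry_out:
  series:
    - [0,0,-0.002,0,0.2]
    - [0,0,0,0,0.6]
    - [0,0,0,0,0.6]
    - [0,0,0,0,0.6]
    - [0,0,-0.015,0,0.6]
    - [0,0,-0.03,0,0.6]
    - [0,0,-0.025,0,0]
    - [0,0.005,0,0,0]
    - [0,0.0085,0,0,0]
    - [0,0,0,0,0]
    - [0,0,0,0,0]
    - [0,0,0,0,0]

```text
time_s: 32.3
tool_pos: [0.568, 0.0264, 0.2517]
ee_rot: [[0.179, 0.984, -0.002], [0.984, -0.179, 0.0], [-0.0, -0.002, -1.0]]
force: [-0.3, 0.3, 0.3]
width: 0.0202
```

Request:
carry_out:
  series:
    - [0,0,0,0,0]
    - [0,0,0,0,0]
    - [0,0,0.012,0,0]
    - [0,0,0.012,0,0]
    - [0,0,0.005,0,0]
    - [0,0,0.002,0,0]
    - [0,0,0,0,0]

```text
time_s: 32.88
tool_pos: [0.5684, 0.0264, 0.2219]
ee_rot: [[0.178, 0.984, -0.001], [0.984, -0.178, 0.0], [-0.0, -0.001, -1.0]]
force: [-0.5, 0.1, -0.3]
width: 0.0004
```

```bash
python3 rt.py;  python3 - <<'E'
from h import *
rel([.571,.0252,.2165],79.7)
E
```

```text
ring top pts 1555 2522 n [-0.614  0.117  0.78 ] angle to axis 0.4 top s 0.0624
ring extents about axis ((0.00016245681035798043, 0.001545202569104731), 0.02020767517387867)
tcp [0.5686 0.0264 0.2224] shift [0. 0. 0.] yaw 79.72 turn 0.022450176617283546 t 32.9333 F [ 0.3 -0.3 -0. ] w 0.0005789865383133731 j6 [ -2.  21.  90.   0.  69. -82.]
tcp [0.5686 0.0264 0.2224] shift [-0.0008  0.0025  0.0059] yaw 79.72 turn 0.022450176617283546 t 32.9333 F [ 0.3 -0.3 -0. ] w 0.0005789865383133731 j6 [ -2.  21.  90.   0.  69. -82.]
```

On release the collar dropped flush: top at s = 62.4 mm, 0.4° off the axis. Retract well clear and verify both parts and the bystanders.

Request:
carry_out:
  series:
    - [0,0,-0.02,0,0]
    - [0,0,-0.03,0,0]
    - [0,0,-0.03,0,0.3]
    - [0,0,-0.03,0,0.3]
    - [0,0,-0.02,0,0.3]
    - [0,0,0,0,0.3]
    - [0,0,0,0,0.3]
    - [0,0,0,0,0.3]

```text
time_s: 33.6
tool_pos: [0.5682, 0.0264, 0.3513]
ee_rot: [[0.178, 0.984, -0.001], [0.984, -0.178, 0.0], [-0.0, -0.001, -1.0]]
force: [0.5, 0.5, 0.4]
width: 0.0272
```

```bash
sed -i 's/T\[...,2\]<.1/T[...,2]<.2/' rt.py
python3 - <<'E'
from rt import *
old={n:np.load('last_%s.npz'%n)['color'] for n in('scene','top')}
rt()
W=np.load('last_wrist.npz')['W']
a=np.array([-.618,.112,.778]);a/=np.linalg.norm(a);S=np.array([.5945,.0209,.1716]);d=W.reshape(-1,3)-S;h=d@a;v=d-h[:,None]*a;r=np.linalg.norm(v,axis=1)
ex=np.array([.178,.984,0]);ey=np.cross(a,ex)
for lo,hi,r0,r1 in [(.006,.014,.035,.058),(.038,.046,.0215,.0235),(.058,.066,.014,.0215),(.067,.074,0,.007)]:
    k=(r>r0)&(r<r1)&(h>lo)&(h<hi);print(lo,k.sum(),'h',np.median(h[k]).round(4))
from scipy.optimize import least_squares
for h0,R in ((.0104,.06),(.0624,.02)):
    k=(abs(h-h0)<.002)&(r<R+.005)&(r>R-.006);p=np.c_[v[k]@ex,v[k]@ey];th=np.degrees(np.arctan2(p[:,1],p[:,0]))//5;rr=np.hypot(*p.T)
    X=np.array([p[th==t][rr[th==t].argsort()[-2:]].mean(0) for t in np.unique(th) if (th==t).sum()>4])
    o=least_squares(lambda c:np.hypot(*(X-c).T)-R,[0,0],loss='soft_l1',f_scale=.0005);print('centre off axis',R,o.x.round(4),len(X))
for n in('top','scene'):
    c=cam(n)
    df=(abs(c['color'].astype(int)-old[n]).max(-1)>60).astype(np.uint8);nn,l,st,ce=cv2.connectedComponentsWithStats(cv2.dilate(df,np.ones((5,5))))
    print(n,[(tuple(x[:4].tolist()),) for x in st[1:] if x[4]>120])
E
```

```text
ring top pts 699 1282 n [-0.615  0.108  0.781] angle to axis 0.3 top s 0.0624
ring extents about axis ((0.00010099774226546288, 0.0011517992243170738), 0.02036901004612446)
tcp [0.5682 0.0264 0.351 ] shift [0. 0. 0.] yaw 79.72 turn 0.021080792280358196 t 33.65 F [-0.2  0.   0.3] w 0.02756562698146463 j6 [ -2.  16.  79.   0.  85. -82.]
0.006 5734 h 0.0104
0.038 246 h 0.0422
0.058 927 h 0.0623
0.067 208 h 0.0704
centre off axis 0.06 [-0.0006  0.0011] 69
centre off axis 0.02 [0.     0.0011] 72
top [((151, 172, 489, 308),), ((193, 210, 49, 50),), ((434, 247, 18, 24),)]
scene [((78, 0, 65, 56),), ((225, 0, 23, 15),), ((254, 0, 132, 169),), ((147, 56, 22, 26),), ((62, 67, 17, 23),), ((154, 79, 75, 101),), ((147, 81, 14, 22),), ((62, 95, 51, 52),), ((0, 178, 41, 30),), ((137, 185, 63, 31),), ((387, 190, 53, 43),), ((115, 200, 16, 11),), ((303, 209, 62, 48),), ((251, 259, 14, 15),)]
```

```bash
python3 -c "
from bench import bot
s=bot.read_state();print(s['time_s'],s['force']);print(bot.job_done())"
```

```text
33.75 [ 0.29439181 -0.04290234  0.18655484]
the job is handed in; nothing more can be done
None
```

The face plate is home on its key against the shoulder, and the steel collar sits flat on the boss. I handed the job in at 33.8 s with the arm well clear and no force at the wrist; no verdict was reported.

**Final check by wrist camera:**

| Part | Along the spindle (should be) | Angle to spindle | Off the axis |
|---|---|---|---|
| Face plate | disc face 10.4 mm (10), boss face 42.2 mm (42) | 0.1° (just after release) | 1.3 mm |
| Collar | top 62.3 mm (62), so its middle is at about 52.3 mm | 0.3° | 1.1 mm |

The offsets include up to about 2 mm of camera error.

- **Plate:** I gripped it by the boss, turned it 154°, and let it pivot between the pads onto the leaning spindle. The keyway dropped over the key on the first try.
- **Bystanders:** comparing pictures from before and after, I saw nothing else shifted. The comparison is coarse: the arm hides part of both views, and I could not view the last pictures by eye.

**What disagreed or went wrong:**
- **Fingertips:** they measured 35.5 mm shorter than `bot.nose_length` says. My first grip closed above the boss without touching anything, so I worked from the measured tips after that.
- **Collar:** it cocked about 12° on the spindle nose because I first held it above its middle. My first push, at 19 N, did not free it. I then pressed its rear side, gripped it again and drew it down at up to 23 N; it dropped flush when released.

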